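# Unstack the field kit and put each piece on charge

## Task

The handheld radio and three battery packs have come back from the field in one stack: take it apart and put each on charge in its own charger. The handheld stands upright in the deep pocket with its black battery back towards the contact tower; each pack lies flat down inside the tray made to its size, with its brass contact end towards the tower. Do not shove the whip antenna or the ground stake aside.

Things in the scene. Friction and masses are not known exactly. Their poses are not given: they have to be found in the camera images.
- handheld: Orange handheld radio, no antenna, upright on top of the stack: 34 thick (x), 58 wide (y), 105 high mm, knobs to 118; 0.24 kg. Rear x 0-16 is the black battery (54 wide) with the contacts on its back, x 16-34 the orange shell with keypad. Origin: middle of the rear lower edge; x points from back to front, middle at x = +17. Grip across thickness or width.
- tracker_pack: Small grey battery pack, third up in the stack; box 84 x 46 x 38 mm (x, y, z). Terminal cap with 4 brass contact strips folded over the top edge of its -x end. Origin on the underside, on the centre line, 20 mm from the middle towards the contacts: contact end at x = -22, middle +20, far end +62. About 0.26 kg.
- rig_pack: Medium black battery pack, second up in the stack; box 108 x 54 x 40 mm (x, y, z). Terminal cap with 2 brass contact strips folded over the top edge of its -x end. Origin on the underside, on the centre line, 20 mm from the middle towards the contacts: contact end at x = -34, middle +20, far end +74. About 0.40 kg.
- field_pack: Large olive battery pack, bottom of the stack, on the table; box 136 x 62 x 42 mm (x, y, z). Terminal cap with 3 brass contact strips folded over the top edge of its -x end. Origin on the underside, on the centre line, 20 mm from the middle towards the contacts: contact end at x = -48, middle +20, far end +88. About 0.62 kg.
- handheld_charger: Fixed dark grey charger, handheld: the shortest, with a deep pocket 50 x 74 mm (x, y; 8 mm spare all round), floor 12 over the table, walls 4 thick up to 34. Contact tower at its -x side, 32 long, 50 high, 2 brass leaves (soft). Origin at table height; pocket x = -8 to +42, middle +17. Handheld home and centred: same x, y, yaw as this frame, origin 12 above it.
- tracker_charger: Fixed dark grey charger, small pack: flat tray 100 x 62 mm (x, y; 8 mm spare all round), floor 14 over the table, lip to 20, 4 thick. Contact tower at its -x end, 36 long, 34 high, 4 brass leaves (soft). Origin at table height; tray x = -30 to +70, middle +20. Pack home and centred: same x, y, yaw as this frame, origin 14 above it.
- rig_charger: Fixed dark grey charger, medium pack: flat tray 124 x 70 mm (x, y; 8 mm spare all round), floor 14 over the table, lip to 20, 4 thick. Contact tower at its -x end, 36 long, 34 high, 2 brass leaves (soft). Origin at table height; tray x = -42 to +82, middle +20. Pack home and centred: same x, y, yaw as this frame, origin 14 above it.
- field_charger: Fixed dark grey charger, large pack: flat tray 152 x 78 mm (x, y; 8 mm spare all round), floor 14 over the table, lip to 20, 4 thick. Contact tower at its -x end, 36 long, 34 high, 3 brass leaves (soft). Origin at table height; tray x = -56 to +96, middle +20. Pack home and centred: same x, y, yaw as this frame, origin 14 above it.
- whip: Black collapsed whip antenna with a brass foot, beside the small pack's charger, not part of the job: 139 mm long (its x), 14 thick. Origin underneath, near its middle.
- stake: Galvanized ground stake with a clamp, lying to the right of the work, not part of the job: 277 mm long (its x), up to 22 wide and 28 high. Origin underneath, near its middle.

How it is judged:
At the end, for the whole second after the job is handed in: Each piece is at rest in its own charger: its origin within 16 mm horizontally of the charger's origin (missed if reversed), underside within 3 mm of the tray floor (14 mm, handheld 12 mm, over the table), tilt under 0.06 rad, axis within 0.45 rad of the charger's (horizontal distance between field_pack and field_charger below 0.016 m and z of field_pack in the frame of field_charger between 0.011 and 0.017 m and angle between each of field_pack, rig_pack, tracker_pack, handheld's own z axis and vertical below 0.06 rad and angle between the x axis of field_pack and the x axis of field_charger, either way round below 0.45 rad and linear speed of each of field_pack, rig_pack, tracker_pack, handheld below 0.02 m/s and angular speed of each of field_pack, rig_pack, tracker_pack, handheld below 0.1 rad/s and horizontal distance between rig_pack and rig_charger below 0.016 m and z of rig_pack in the frame of rig_charger between 0.011 and 0.017 m and angle between the x axis of rig_pack and the x axis of rig_charger, either way round below 0.45 rad and horizontal distance between tracker_pack and tracker_charger below 0.016 m and z of tracker_pack in the frame of tracker_charger between 0.011 and 0.017 m and angle between the x axis of tracker_pack and the x axis of tracker_charger, either way round below 0.45 rad and horizontal distance between handheld and handheld_charger below 0.016 m and z of handheld in the frame of handheld_charger between 0.009 and 0.015 m and angle between the x axis of handheld and the x axis of handheld_charger, either way round below 0.45 rad); the robot touches nothing.
It fails at once if the whip antenna is shoved more than 40 mm (distance of whip from where it was at the start of the episode above 0.04 m).
It fails at once if the ground stake is shoved more than 40 mm (distance of stake from where it was at the start of the episode above 0.04 m).
It also fails if it takes over 96 s, if anything falls off the work surface, if the arm or the gripper's body presses on something with over 40 N, if the wrist force passes 120 N, or if a joint passes its speed limit or range.

## Robot

A 6-joint arm with a two-finger parallel gripper is mounted at the origin on the work surface. World frame = base frame: x ahead of the robot, y to its left, z up, the work surface at z = 0. Lengths are in m, angles in rad, forces in N, time in s.
With the tool pointing down it reaches from about 0.3 to 0.85 m from the base axis. Payload 5.4 kg.
Tool frame: the origin (TCP) lies between the finger pads; the fingertips stand 11 mm ahead of it and the grasp point (between the pads) lies 8 mm behind it (bot.nose_length is the distance from the TCP to the fingertips, in m); z points along the fingers, y is the line along which they close (so a half turn about z gives the same grasp; the last joint's range is limited). The gripper opens to 85 mm and grips with 20 to 120 N. Pads are 22 mm wide; open, the fingers measure 114 mm over their backs; the gripper's body (76 mm by 85 mm) begins 54 mm behind the grasp point. The pads swing forward as they close: fully open they stand 13 mm farther back than shut.
Start: joints at [0.915, 0.158, 1.597, -0, 1.386, -0.21], TCP at [0.248, 0.519, 0.202] pointing down, gripper open.
Joint ranges: [-2.91, 2.91], [-0.94, 2.29], [0.18, 2.7], [-1.29, 4.43], [0.17, 2.64], [-3, 3]. Speed limits (rad/s): [2.57, 2.57, 3.14, 3.14, 3.14, 3.14].

## Interface

Orientations are given as a rotation vector (axis times angle).
In Python, from cell import bot, snapshot, camera_info gives the robot as it stands. The module is installed in compiled form; this text tells all that it offers.
- The arm moves only by the shell command python3 -m inch 'ROWS'. ROWS is a JSON object of lists of equal length, an entry for each row: "angular": the turn, a rotation vector about the tool's x, y, z in rad, a list of three; "slide": the shift along the tool's x, y, z in cm, a list of three; "fingers": the closure in counts, from 0 (fully open) to 255 (shut). A call has 1 to 20 rows; each row is the pose to reach, as a shift and turn from the pose commanded when the call began, along the tool's axes at that moment; what a row does not reach only later rows make up. A row lasts 1/10 s, in which the tool goes at most 50 mm and 8.59 degrees, less where a joint would pass 70% of its speed; a pose out of reach is approached as far as the arm can. A call with a gripper value outside its range is refused whole. The fingers move at their own pace and stop on an object; the grip force is fixed at half the most. Time passes only in rows, so rows that repeat a pose let the fingers close. It gives the time, the measured TCP pose, the force, the opening and the grip force at its end, in the units of the state.
- bot.get_obs(): the state, without advancing time (a new reading comes with each control period).
- snapshot(name): name is "scene" or "top"; returns the picture (384x512x3 uint8, blue, green, red); there is no depth.
- camera_info(name): a dict with "intrinsics" (3x3 intrinsics, pixels), "R" (3x3) and "t" (3): a world point X has camera coordinates R X + t. Camera axes: x right, y down, z forward; pixel columns grow to the right and rows downward; lengths in m; the calibration is good to about 2 mm. A picture is of the moment at which its call begins. camera_info takes no time and is no camera call.
- bot.close_job(): hands the job in; it is judged then, once.
The state is a dict: "time": time; "joint_pos": joint angles; "joint_velocities": joint speeds; "joint_efforts": joint torques, N m; "eef_pos": TCP position; "orientation": TCP orientation; "contact_force": force on the tool from outside, world axes, zero at the start; "wrist_torque": the same for the moment, N m; "gripper_width": opening from 0.0 (shut) to 1.0 (fully open); "finger_force": force on a finger pad.
Only numpy, scipy, OpenCV 4.12 (cv2) and the standard library are available. Lean on these libraries where they do the work, as an engineer would, in place of code of your own. Each camera call takes 0.05 s, during which the arm holds its last target. There are 200 camera calls.

## Working session

There is one attempt and no reset: what is moved stays moved. The work goes in short steps, Python scripts to look and compute and a shell command to move; the robot and the scene stay as the last step left them, time stands still between calls to the robot, and variables do not carry over. Pictures are saved under pics/ and viewed, at most 14 in all, crops included, and the job is handed in when it is done.

```bash
mkdir -p pics; python3 - <<'E'
from cell import bot,snapshot,camera_info
import cv2
for n in("scene","top"):
    im=snapshot(n); cv2.imwrite(f"pics/{n}0.png",im); cv2.imwrite(f"pics/{n}0b.png",cv2.resize(im,(800,600),interpolation=cv2.INTER_CUBIC))
    c=camera_info(n);print(n,c)
print(bot.get_obs())
E
```

```text
scene {'intrinsics': array([[462.69208419,   0.        , 259.540131  ],
       [  0.        , 462.69208419, 187.38181155],
       [  0.        ,   0.        ,   1.        ]]), 'R': array([[-0.85610104,  0.5167811 , -0.00531954],
       [ 0.27735871,  0.45073938, -0.84847284],
       [-0.43607701, -0.7278539 , -0.52921219]]), 't': array([ 0.4717053 , -0.04427795,  1.19879388])}
top {'intrinsics': array([[394.83865659,   0.        , 256.98488616],
       [  0.        , 394.83865659, 189.25816751],
       [  0.        ,   0.        ,   1.        ]]), 'R': array([[-0.01575547, -0.9998243 , -0.01015561],
       [-0.98249524,  0.01736635, -0.18547647],
       [ 0.18562025,  0.00705557, -0.98259622]]), 't': array([-0.01510248,  0.5361917 ,  1.00019975])}
{'time': 0.1, 'joint_pos': array([ 9.14892283e-01,  1.58997099e-01,  1.59809138e+00,  1.76230862e-05,
        1.38617745e+00, -2.10079987e-01]), 'joint_velocities': array([ 3.29621395e-04, -3.35632921e-05, -3.40691260e-03, -1.03720516e-03,
        1.04225556e-03, -5.32747020e-04]), 'joint_efforts': array([-1.16567979e-03, -3.96990967e+01, -3.32335603e+01, -2.70895089e-04,
        4.24554004e-03,  1.24364595e-05]), 'eef_pos': array([0.24758685, 0.51833099, 0.20161664]), 'orientation': array([-6.94359661e-01, -3.06316076e+00,  2.37384569e-03]), 'contact_force': array([ 0.59496805, -0.11995519, -0.20057147]), 'wrist_torque': array([-0.02214453,  0.02345197,  0.01724942]), 'finger_force': 0.0, 'gripper_width': 0.9969627564589233}
```

View pics/top0b.png

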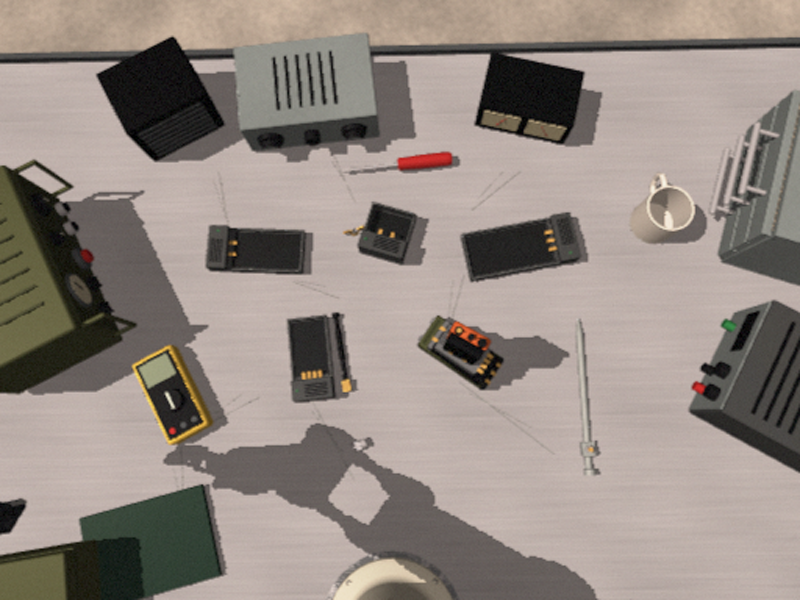

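View pics/scene0b.png

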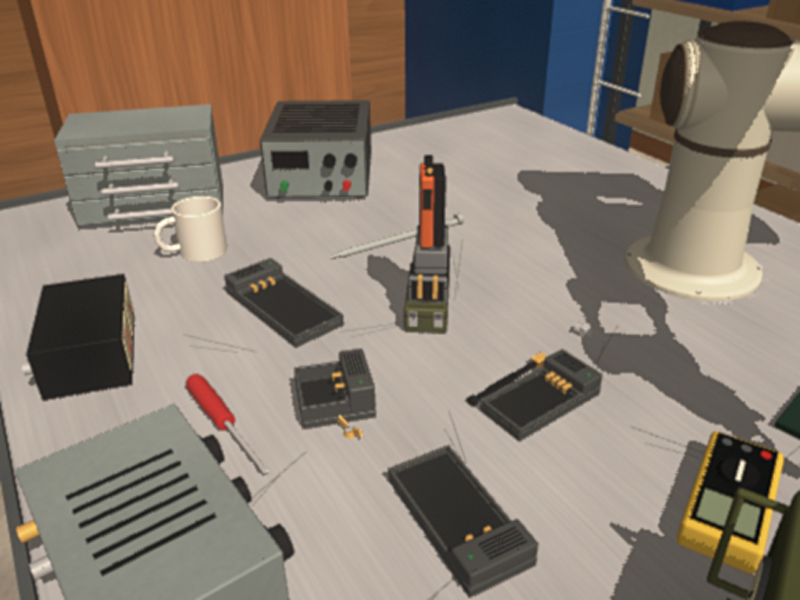

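```bash
python3 - <<'E'
import cv2
a=cv2.imread("pics/top0.png");s=cv2.imread("pics/scene0.png")
def crop(im,x,y,w,h,k,n):
    o=cv2.resize(im[y:y+h,x:x+w],None,fx=k,fy=k,interpolation=cv2.INTER_CUBIC)
    for i in range(0,w,10):
        cv2.putText(o,str(x+i),(i*k,8),0,.3,(0,0,255),1) if i%20==0 else 0; cv2.line(o,(i*k,10),(i*k,14),(0,0,255),1)
    for i in range(0,h,10):
        cv2.putText(o,str(y+i),(0,i*k+3),0,.3,(0,0,255),1); 
    cv2.imwrite(n,o)
crop(a,125,125,130,75,6,"pics/ca.png")
crop(a,255,125,130,130,4,"pics/cb.png")
crop(a,180,195,60,65,8,"pics/cc.png")
crop(s,240,90,60,125,4,"pics/cd.png")
E
```

```text
(no output)
```

View pics/ca.png

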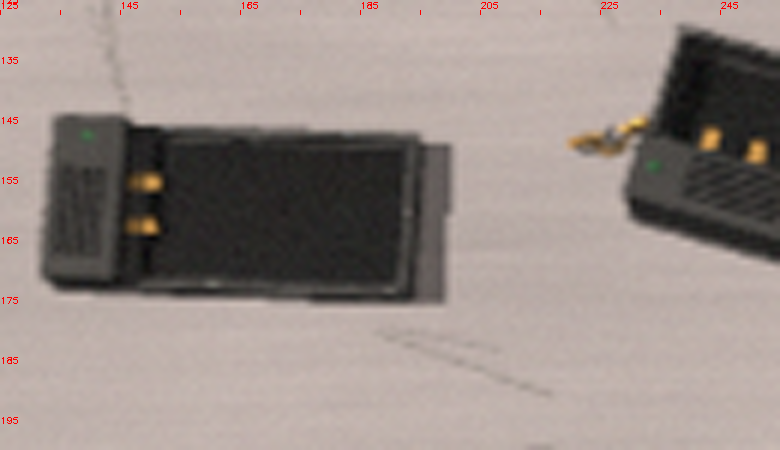

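View pics/cb.png

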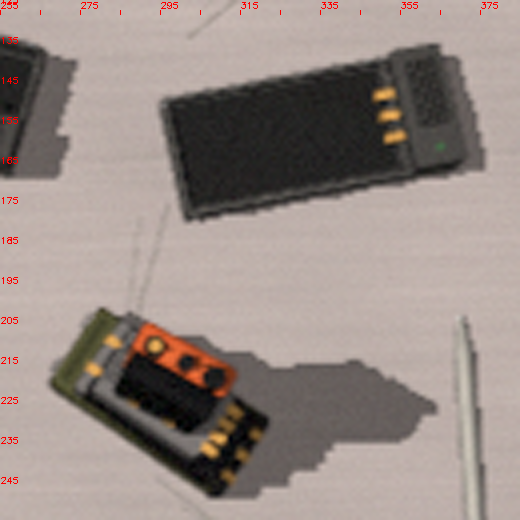

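View pics/cc.png

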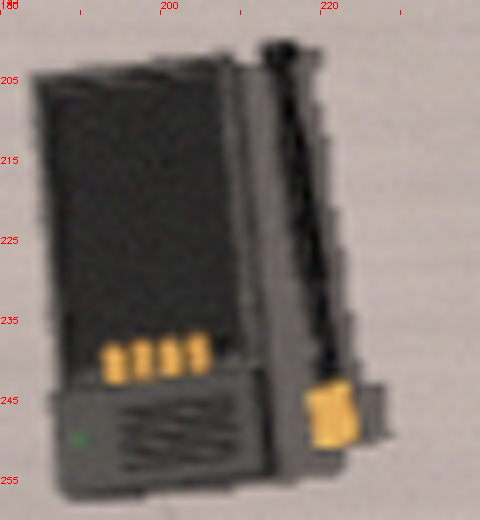

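View pics/cd.png

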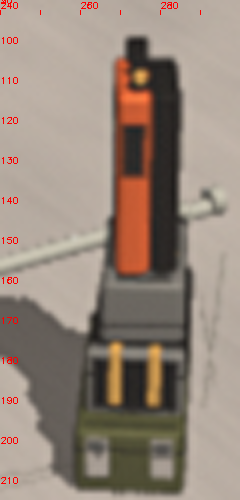

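```bash
cat > h.py <<'E'
import numpy as np, cv2
from scipy.optimize import least_squares
from scipy.spatial.transform import Rotation as Ro
from cell import bot,snapshot,camera_info
cam={n:camera_info(n) for n in("top","scene")}
def proj(n,X):
    c=cam[n]; p=(c['R']@np.atleast_2d(X).T).T+c['t']; q=(c['intrinsics']@p.T).T; return q[:,:2]/q[:,2:]
def world(p,M):   # p=x,y(m),yaw ; M mm
    M=np.atleast_2d(M)/1000.; c,s=np.cos(p[2]),np.sin(p[2])
    return np.c_[p[0]+c*M[:,0]-s*M[:,1],p[1]+s*M[:,0]+c*M[:,1],M[:,2]]
def fit(pts,p0):  # pts: list (cam,(x,y,z)mm,(u,v)); x,y may be at known z
    f=lambda p:np.concatenate([proj(c,world(p,m))[0]-np.array(u) for c,m,u in pts])
    r=least_squares(f,p0,loss='soft_l1',x_scale=[.01,.01,.1]); return r.x,r.fun.reshape(-1,2)
def box(x0,x1,y,z): return [(x0,-y,z),(x1,-y,z),(x1,y,z),(x0,y,z)]
def draw(im,n,p,quads,col=(255,0,255),off=(0,0),k=1):
    for q in quads:
        a=(proj(n,world(p,q))-off)*k; cv2.polylines(im,[np.int32(np.round(a*8))],True,col,1,cv2.LINE_AA,3)
def unproj(n,uv,z):
    c=cam[n]; d=c['R'].T@np.linalg.inv(c['intrinsics'])@[uv[0],uv[1],1]; o=-c['R'].T@c['t']; return o+d*(z-o[2])/d[2]
def go(x,y,z,yawdeg):  # delta for TCP target, tool down, tool x axis at yaw
    o=bot.get_obs(); R=Ro.from_rotvec(o['orientation']); yw=np.radians(yawdeg)
    T=Ro.from_matrix(np.array([[np.cos(yw),np.sin(yw),0],[np.sin(yw),-np.cos(yw),0],[0,0,-1]]))
    print('t %.2f pos'%o['time'],o['eef_pos'].round(4),'slide cm',(R.inv().apply(np.array([x,y,z])-o['eef_pos'])*100).round(2),'ang',(R.inv()*T).as_rotvec().round(4))
E
cat > f1.py <<'E'
from h import *
np.set_printoptions(suppress=True,precision=3)
t='top'
R={}
def do(n,pts,p0):
    p,r=fit(pts,p0); R[n]=p; print(n,p[:2].round(4),np.degrees(p[2]).round(1),'\n',r.round(1).tolist())
do('rig_c',[(t,(86,39,20),(194.5,147.7)),(t,(86,-39,20),(193.2,174.5)),(t,(-78,39,34),(134.3,144.7)),(t,(-78,-39,34),(132.2,171.5))],[.6,.25,-1.57])
do('field_c',[(t,(100,-43,20),(296.2,150)),(t,(100,43,20),(302,180)),(t,(-92,-43,34),(364.2,136.2)),(t,(-92,43,34),(370.7,165.5))],[.6,-.2,1.76])
do('trk_c',[(t,(74,35,20),(184.4,204.4)),(t,(74,-35,20),(209.5,202.3)),(t,(-66,35,34),(188.1,256.5)),(t,(-66,-35,34),(213.7,253.7))],[.4,.15,.1])
do('field',[(t,(88,31,42),(268,221.2)),(t,(-48,31,42),(310,248.7)),(t,(88,-31,42),(280,202.5)),(t,(-48,-31,42),(322,231))],[.45,-.12,1.])
do('hh',[(t,(34,29,105+120),(291.2,205.5)),(t,(34,-29,225),(314.2,217)),(t,(16,29,225),(288,212.5)),(t,(16,-29,225),(312.5,224.2)),
  (t,(0,27,225),(285,213+4.)),(t,(0,-27,225),(308.7,233))],[.45,-.12,-.6])
do('trk',[('scene',(62,23,120),(267+0,159.5)),('scene',(62,-23,120),(287,158.8)),(t,(-22,0,120),(310.5,232.5))],[.45,-.12,1.])
np.save('R.npy',R)
a=cv2.imread('pics/top0.png');k=3;off=(125,125)
o=cv2.resize(a[125:265,125:390],None,fx=k,fy=k,interpolation=cv2.INTER_CUBIC)
D=lambda n,q,c=(255,0,255):draw(o,t,R[n],q,c,(124.67,124.67),k)
D('rig_c',[box(-42,82,35,20),box(-46,86,39,20),box(-78,-42,39,34)])
D('field_c',[box(-56,96,39,20),box(-60,100,43,20),box(-92,-56,43,34)])
D('trk_c',[box(-30,70,31,20),box(-34,74,35,20),box(-66,-30,35,34)])
R['hh_c']=np.array([.62,.035,np.radians(-17)])
D('hh_c',[box(-8,42,37,34),box(-12,46,41,34),box(-40,-8,41,50)])
D('field',[box(-48,88,31,42)],(0,255,0));D('hh',[box(0,34,29,225)],(255,255,0));D('trk',[box(-22,62,23,120)],(255,255,255))
cv2.imwrite('pics/ov1.png',o)
E
python3 f1.py
```

```text
rig_c [0.629 0.237] -92.5 
 [[0.0, -0.3], [-0.3, 0.1], [0.3, -0.2], [-0.0, 0.4]]
field_c [ 0.625 -0.239] 99.8 
 [[-0.6, 0.1], [-0.1, -0.3], [-0.1, -0.1], [0.8, 0.3]]
trk_c [0.432 0.133] 5.6 
 [[-0.1, 0.5], [0.4, -0.4], [-0.6, 0.1], [0.3, -0.2]]
field [ 0.426 -0.138] 54.8 
 [[-1.2, -0.1], [0.2, 1.7], [-0.1, -0.6], [1.0, -0.3]]
hh [ 0.422 -0.11 ] -27.8 
 [[0.2, -0.3], [1.2, 0.1], [-0.2, -0.0], [-0.6, 0.3], [0.4, 2.4], [-0.9, -2.4]]
trk [ 0.432 -0.141] 31.9 
 [[2.2, 2.2], [-36.8, -1.6], [0.0, 0.1]]
```

View pics/ov1.png

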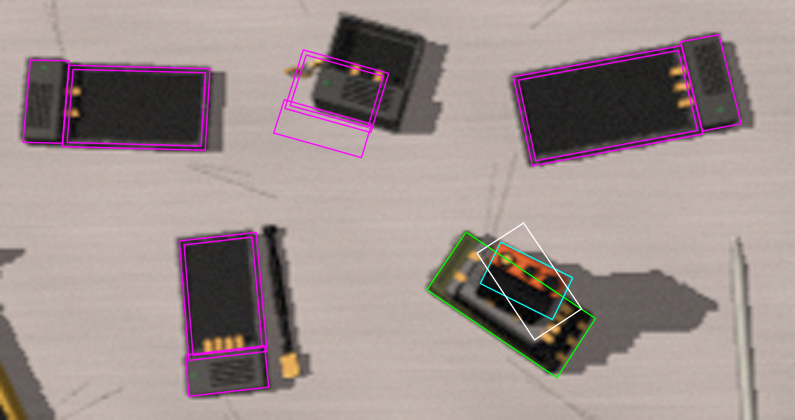

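```bash
python3 - <<'E'
s=open('f1.py').read()
a=s.index("do('hh'");b=s.index("np.save")
s=s[:a]+"""S='scene'
do('hh',[(t,(34,29,225),(291.2,205.5)),(t,(34,-29,225),(314.2,217)),(t,(16,29,225),(288,212.5)),(t,(16,-29,225),(312.5,224.2)),
  (S,(34,29,120),(269.2,158)),(S,(16,29,120),(277.5,158)),(S,(0,27,120),(284,157.5))],[.45,-.12,-.6])
do('trk',[(S,(62,-23,120),(267,159.5)),(S,(62,23,120),(287,158.8)),(t,(-22,0,120),(310.5,232.5))],[.45,-.12,1.])
do('rig',[(S,(-34,23,82),(262,176.3)),(S,(-34,-23,82),(286.8,176.3))],[.45,-.12,-2.1])
do('hh_c',[(t,(46,41,34),(239,129)),(t,(46,-41,34),(266.3,138)),(t,(-8,41,50),(232.2,147.8)),(t,(-40,41,50),(230,156.7)),(t,(-40,-41,50),(257,163))],[.6,.03,-.3])
"""+s[b:]
s=s.replace("R['hh_c']=","#").replace("ov1","ov2").replace("k=3","k=4").replace("125:265,125:390","125:255,195:390").replace("(124.67,124.67)","(194.6,124.6)")
s=s.replace("cv2.imwrite('pics","D('rig',[box(-34,74,27,82)],(0,0,255))\ncv2.imwrite('pics")
open('f2.py','w').write(s)
E
python3 f2.py
```

```text
rig_c [0.629 0.237] -92.5 
 [[0.0, -0.3], [-0.3, 0.1], [0.3, -0.2], [-0.0, 0.4]]
field_c [ 0.625 -0.239] 99.8 
 [[-0.6, 0.1], [-0.1, -0.3], [-0.1, -0.1], [0.8, 0.3]]
trk_c [0.432 0.133] 5.6 
 [[-0.1, 0.5], [0.4, -0.4], [-0.6, 0.1], [0.3, -0.2]]
field [ 0.426 -0.138] 54.8 
 [[-1.2, -0.1], [0.2, 1.7], [-0.1, -0.6], [1.0, -0.3]]
hh [ 0.422 -0.111] -26.8 
 [[0.2, -0.1], [1.4, -0.1], [-0.1, 0.2], [-0.3, 0.1], [-0.1, 0.8], [-0.2, 0.5], [0.5, 0.2]]
trk [ 0.424 -0.137] 59.1 
 [[-0.6, 1.3], [0.7, 1.8], [1.4, 0.5]]
rig [ 0.443 -0.114] -121.9 
 [[1.9, 0.0], [-1.9, 0.1]]
hh_c [ 0.653 -0.   ] -17.4 
 [[-0.5, 0.5], [0.5, -0.5], [0.1, -2.0], [-1.2, -0.0], [0.9, 2.0]]
```

View pics/ov2.png

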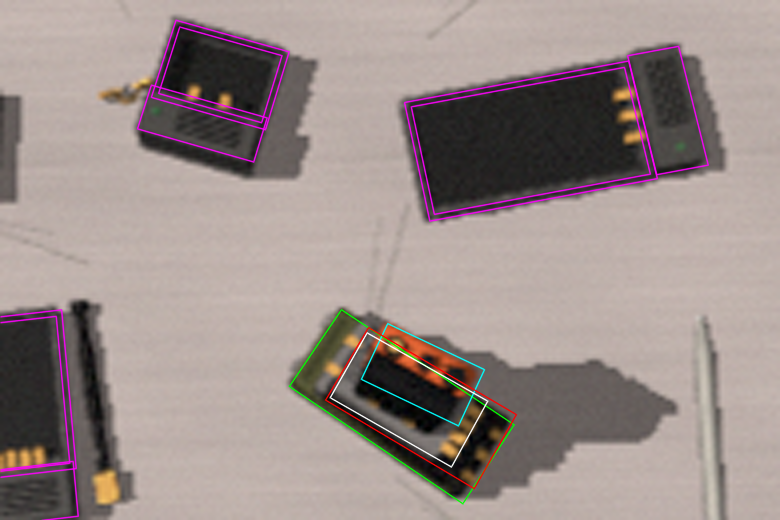

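```bash
python3 -c "
from h import *
go(.437,-.1187,.31,63.2)"
```

```text
t 0.10 pos [0.2476 0.5183 0.2016] slide cm [-44.55 -49.33 -10.77] ang [-1.6000e-03  1.0000e-03  1.5927e+00]
```

```bash
python3 -m inch '{"slide":[[0,0,-10.8],[0,0,-10.8],[0,0,-10.8],[-44.55,-49.33,-10.8],[-44.55,-49.33,-10.8],[-44.55,-49.33,-10.8],[-44.55,-49.33,-10.8],[-44.55,-49.33,-10.8],[-44.55,-49.33,-10.8],[-44.55,-49.33,-10.8],[-44.55,-49.33,-10.8],[-44.55,-49.33,-10.8],[-44.55,-49.33,-10.8],[-44.55,-49.33,-10.8],[-44.55,-49.33,-10.8],[-44.55,-49.33,-10.8],[-44.55,-49.33,-10.8],[-44.55,-49.33,-10.8],[-44.55,-49.33,-10.8],[-44.55,-49.33,-10.8]],"angular":[[0,0,0],[0,0,0],[0,0,0],[0,0,1.593],[0,0,1.593],[0,0,1.593],[0,0,1.593],[0,0,1.593],[0,0,1.593],[0,0,1.593],[0,0,1.593],[0,0,1.593],[0,0,1.593],[0,0,1.593],[0,0,1.593],[0,0,1.593],[0,0,1.593],[0,0,1.593],[0,0,1.593],[0,0,1.593]],"fingers":[0,0,0,0,0,0,0,0,0,0,0,0,0,0,0,0,0,0,0,0]}'; python3 -c "
from h import *
go(.437,-.1187,.194,63.2)
cv2.imwrite('pics/t1.png',cv2.resize(snapshot('scene')[60:240,180:420],None,fx=3,fy=3))"
```

```text
time: 2.1
eef_pos: [0.437, -0.1169, 0.3105]
orientation: [-2.674, -1.648, -0.0]
contact_force: [-0.4, 0.7, 0.0]
gripper_width: 1.004
finger_force: 0.0
t 2.10 pos [ 0.437  -0.1169  0.3105] slide cm [-0.17  0.08 11.65] ang [-0.0001 -0.0004  0.0017]
```

```bash
python3 -m inch '{"slide":[[0,0,3],[0,0,6],[0,0,9],[0,0,11.6],[0,0,11.6],[0,0,11.6]],"angular":[[0,0,0],[0,0,0],[0,0,0],[0,0,0],[0,0,0],[0,0,0]],"fingers":[0,0,0,0,0,0]}'; python3 -c "
from h import *
go(.437,-.1187,.194,63.2)
cv2.imwrite('pics/t2.png',cv2.resize(snapshot('scene')[60:240,180:420],None,fx=3,fy=3))"
```

```text
time: 2.75
eef_pos: [0.4373, -0.1177, 0.1952]
orientation: [2.675, 1.648, 0.0]
contact_force: [0.0, 0.4, 1.5]
gripper_width: 1.005
finger_force: 0.0
t 2.75 pos [ 0.4373 -0.1177  0.1952] slide cm [-0.11  0.02  0.12] ang [ 0.0003 -0.      0.0011]
```

View pics/t2.png

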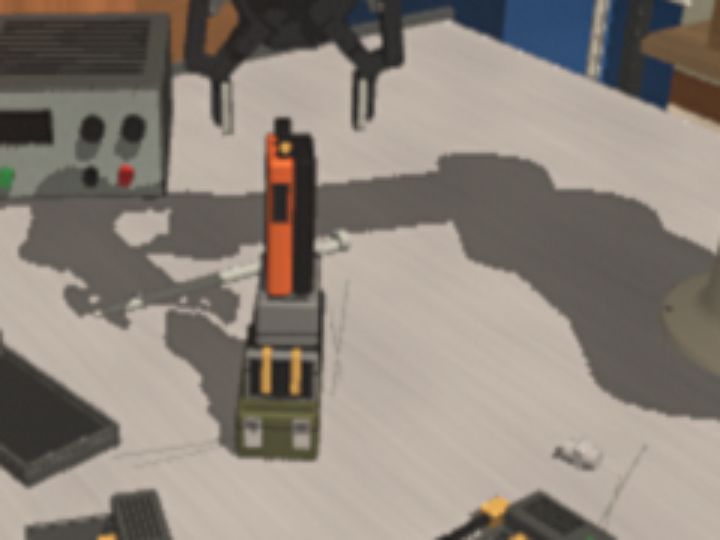

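```bash
python3 -c "
from h import *
R=Ro.from_rotvec(bot.get_obs()['orientation']).as_matrix()
for z in(.184,.3):
  for s in(-.042,.042): print(z,proj('scene',np.array([.437,-.1187,z])+R[:,1]*s), proj('top',np.array([.437,-.1187,z])+R[:,1]*s))
print(R[:,1])
cv2.imwrite('pics/t3.png',cv2.resize(snapshot('top')[150:270,230:370],None,fx=4,fy=4))
print(proj('scene',[.437,-.1187,.225]))
print(open and abs(cv2.imread('pics/t1.png').astype(int)-cv2.imread('pics/t2.png')).mean())
"
```

```text
0.184 [[295.23873132 125.15180945]] [[290.81629609 236.94533717]]
0.184 [[256.46530429 126.48377981]] [[306.26701513 203.83201011]]
0.3 [[297.26957885  72.55827555]] [[295.16943916 233.01759986]]
0.3 [[255.95708895  73.67898626]] [[312.7687314  195.20790756]]
[ 0.89295567 -0.45013717  0.00259013]
[[276.16407009 107.94748489]]
8.138478223593964
```

View pics/t3.png

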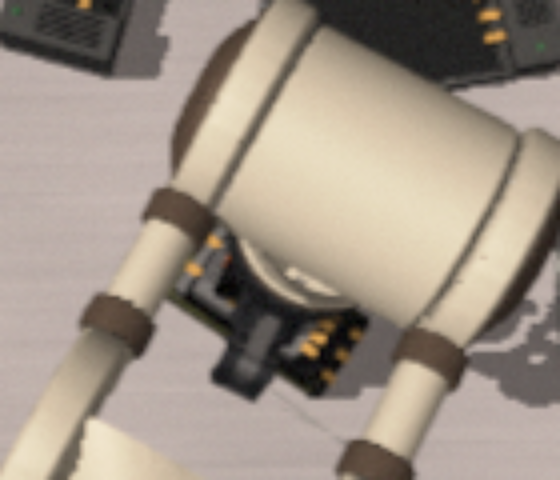

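```bash
python3 -c "
from h import *
im=snapshot('scene')[60:240,180:420]
a=cv2.resize(im,None,fx=2,fy=2);b=cv2.resize(cv2.imread('pics/t1.png'),(480,360))
cv2.imwrite('pics/t4.png',np.hstack([a[:,80:400],b[:,80:400]])); print(bot.get_obs()['eef_pos'])
"
```

```text
[ 0.4383551  -0.11874196  0.19661711]
```

View pics/t4.png

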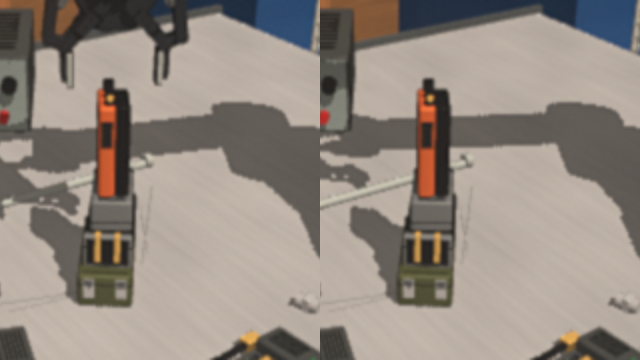

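```bash
python3 -m inch '{"slide":[[0,0,0.6],[0,0,1.2],[0,0,1.2],[0,0,1.2]],"angular":[[0,0,0],[0,0,0],[0,0,0],[0,0,0]],"fingers":[0,0,60,100]}'; python3 -c "
from h import *
print(bot.nose_length, bot.get_obs()['eef_pos'])
im=snapshot('scene'); cv2.imwrite('pics/t5.png',im)
d=np.abs(im.astype(int)-cv2.imread('pics/scene0.png')).sum(2)>60
for r in range(90,125,2): print(r,''.join('#' if v else '.' for v in d[r,235:325]))
"
```

```text
time: 3.3
eef_pos: [0.437, -0.1183, 0.1822]
orientation: [-2.676, -1.645, 0.001]
contact_force: [0.2, 0.2, 0.6]
gripper_width: 0.695
finger_force: 0.0
0.011 [ 0.43697875 -0.118312    0.18220405]
90 .............##################.........................#################.................
92 .............#################...........................###############..................
94 ..............###############...........................##########........................
96 .....................########..........................#########..........................
98 .....................########..........................####.####..........................
100 .....................########..........................#########..........................
102 .....................########..........................#########..........................
104 .....................########..........................#########..........................
106 .....................########..........................#########..........................
108 ......................#######..........................########...........................
110 ......................#######..........................####.##............................
112 .........................####...........................####.............................#
114 ..........................###............................................................#
116 ..........................................................................................
118 ...............................................................................###########
120 .............................................................#############################
122 ..................................................########################################
124 #..#######..#..................###...............#########################################
```

```bash
python3 -c "
from h import *
im=cv2.imread('pics/t5.png')
d=np.abs(im.astype(int)-cv2.imread('pics/scene0.png')).sum(2)
for r in range(104,130,2): print(r,' '.join('%3d'%v for v in d[r,254:300:2]), '|',im[r,262],im[r,254])
"
```

```text
104  18 103 404 218  92  33  12   7   4   9  18   8   5   1   4   9   8  19 180 268  72 374  94 | [134 148 153] [168 180 192]
106  13  84 393 216  91  30   9   5   7   9  12   9  18  18  19   5   8  16 172 260  67 387  94 | [134 148 154] [168 179 191]
108  12  26 398 212  83  31   8   4   8   6   6   4  20   8  16   3  11  19 181 260  72 354  28 | [135 149 155] [168 179 191]
110  11   3 268 213  84  30  11   3   5   7   5   3  15  16  16   2   6  16 132 255  48  69  12 | [134 148 153] [168 179 192]
112  13  14   2 104 112  30  11   0   5   7   8   6  11  14  13   1   6   9  15 217 110  13  10 | [127 139 145] [168 179 192]
114   7   9  14  35  75   8   8   0   8   5   5   4  10  15   8   7   3  10  11   5   2   9  10 | [139 148 158] [169 179 192]
116   8  11   7   9  12   9   9   2   9   6   6   8  13  16  10   8  11   5  12   9   8   7   6 | [166 178 189] [168 179 191]
118   6   6   8   6   8  10   8   1   7   8   8   6   5  17  10   4  10  10  10  13  10  11  14 | [167 178 190] [167 178 190]
120   9   6   7   4   7   9   6   2   6   6   7   7   8  21  18   6  15  16  24  33  30 120 154 | [165 176 188] [165 175 188]
122   8   9   8  13  11  13  11   3   9  13  14   9   9  17  14  49 185 236 249 264 263 261 252 | [166 176 189] [165 176 188]
124  19  14   8  32  28  26 153  97   6  13  16   6  11  14  13  78 248 254 249 248 254 248 251 | [154 165 175] [169 181 194]
126 189 193 200 261 261 256 257 123   7  17  13   7  11  10   9  75 241 250 247 245 246 249 254 | [84 89 95] [105 112 120]
128 247 245 247 246 240 246 252 116   8  18  13   6   6  11  12  75 239 246 245 244 244 243 249 | [ 89  95 102] [87 92 98]
```

```bash
python3 -m inch '{"slide":[[0,0,0],[0,0,0],[0,0,0],[0,0,0],[0,0,0],[0,0,0],[0,0,0]],"angular":[[0,0,0],[0,0,0],[0,0,0],[0,0,0],[0,0,0],[0,0,0],[0,0,0]],"fingers":[150,180,220,255,255,255,255]}'; python3 -c "
from h import *
im=snapshot('scene'); cv2.imwrite('pics/t6.png',im)
d=np.abs(im.astype(int)-cv2.imread('pics/scene0.png')).sum(2)>50
for r in range(90,125,2): print(r,''.join('#' if v else '.' for v in d[r,235:325]))
"
```

```text
time: 4.05
eef_pos: [0.4377, -0.1187, 0.1831]
orientation: [2.675, 1.645, 0.001]
contact_force: [-0.8, -1.3, 6.0]
gripper_width: 0.379
finger_force: 59.2
90 .................###################..............##################......................
92 ..................#################...............#################.......................
94 ...................################..............#################........................
96 .....................##.###########..............##########...............................
98 ...........................########..............########.................................
100 ...........................#####.##......##......########.................................
102 ...........................########..............########.................................
104 ...........................######.#.......#......########.................................
106 ...........................########.............#########.................................
108 ...........................########......#.......########.................................
110 ............................#######......#.......########.................................
112 .............................###.##..............####.....................................
114 ...............................##.........##.....####....................................#
116 ..........................................#......#........................................
118 ..........................................#....................................###########
120 ..........................................#.................##############################
122 ...................................#......#......#########################################
124 #..###########...............#####........#......#########################################
```

```bash
python3 -m inch '{"slide":[[0,0,-1],[0,0,-3],[0,0,-6],[0,0,-9],[0,0,-12],[0,0,-12],[0,0,-12]],"angular":[[0,0,0],[0,0,0],[0,0,0],[0,0,0],[0,0,0],[0,0,0],[0,0,0]],"fingers":[255,255,255,255,255,255,255]}'; python3 -c "
from h import *
go(.669,-.005,.31,72.6)
im=snapshot('scene'); cv2.imwrite('pics/t7.png',im)
h=cv2.cvtColor(im,cv2.COLOR_BGR2HSV); m=((h[...,0]>3)&(h[...,0]<14)&(h[...,1]>170)&(h[...,2]>120))[:200,230:330]
v,u=np.nonzero(m);print(u.min()+230,u.max()+230,v.min(),v.max(),m.sum())
"
```

```text
time: 4.8
eef_pos: [0.4368, -0.1182, 0.3016]
orientation: [-2.675, -1.645, 0.001]
contact_force: [0.3, 0.8, -2.7]
gripper_width: 0.381
finger_force: 59.0
t 4.80 pos [ 0.4368 -0.1182  0.3016] slide cm [20.58 15.61 -0.86] ang [-1.300e-03 -1.000e-04 -1.643e-01]
270 279 49 105 352
```

```bash
python3 -m inch '{"slide":[[3,2,-0.9],[6,5,-0.9],[10,8,-0.9],[14,11,-0.9],[18,14,-0.9],[20.6,15.6,-0.9],[20.6,15.6,-0.9],[20.6,15.6,-0.9],[20.6,15.6,-0.9],[20.6,15.6,-0.9]],"angular":[[0,0,-0.03],[0,0,-0.06],[0,0,-0.09],[0,0,-0.12],[0,0,-0.15],[0,0,-0.164],[0,0,-0.164],[0,0,-0.164],[0,0,-0.164],[0,0,-0.164]],"fingers":[255,255,255,255,255,255,255,255,255,255]}'; python3 -c "
from h import *
go(.669,-.005,.15,72.6)
a=snapshot('scene');b=snapshot('top');cv2.imwrite('pics/t8s.png',a);cv2.imwrite('pics/t8t.png',b)
cv2.imwrite('pics/t8.png',np.hstack([cv2.resize(a[90:300,160:290],None,fx=2.6,fy=2.6),cv2.resize(b[80:290,190:320],None,fx=2.6,fy=2.6)]))
"
```

```text
time: 5.85
eef_pos: [0.6685, -0.0056, 0.3114]
orientation: [-2.533, -1.858, 0.001]
contact_force: [-0.7, -0.0, -2.1]
gripper_width: 0.38
finger_force: 59.9
t 5.85 pos [ 0.6685 -0.0056  0.3114] slide cm [ 0.07  0.04 16.14] ang [-0.0005  0.0002 -0.0014]
```

View pics/t8.png

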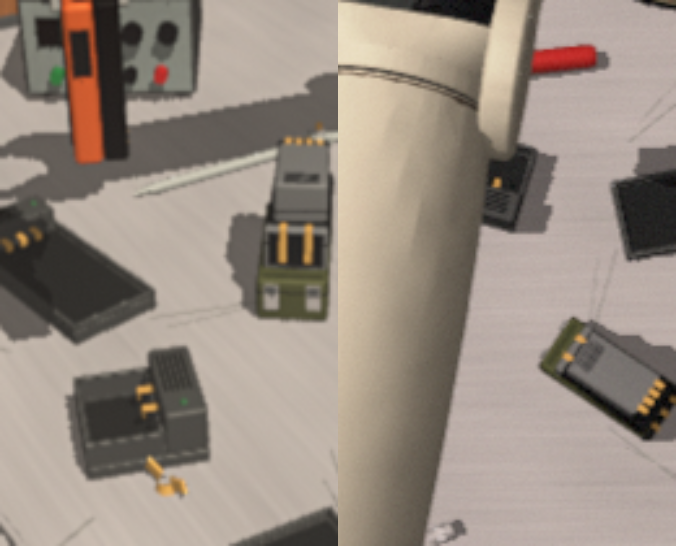

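```bash
python3 -c "
from h import *
p=[.653,0,np.radians(-17.4)]
for z in(230,248,265): print(z,proj('scene',world(p,[(34,29,z),(16,29,z),(0,27,z)])).round(1).tolist())
p=[.422,-.111,np.radians(-26.8)]
R=[(34,29,120),(16,29,120),(0,27,120)]
print(proj('scene',world(p,R)).round(1).tolist())
# charger check in scene
p=[.653,0,np.radians(-17.4)]
print(proj('scene',world(p,box(-12,46,41,34)+box(-40,-8,41,50))).round(1).tolist())
"
```

```text
230 [[189.9, 163.7], [200.8, 162.4], [210.2, 160.7]]
248 [[188.9, 154.0], [200.0, 152.7], [209.5, 151.0]]
265 [[188.0, 144.6], [199.2, 143.4], [208.8, 141.7]]
[[269.1, 158.7], [277.3, 158.4], [284.5, 157.7]]
[[217.1, 229.8], [188.2, 234.1], [193.1, 260.6], [224.2, 255.6], [230.4, 221.3], [214.7, 223.6], [221.6, 249.3], [238.6, 246.6]]
```

```bash
python3 -m inch '{"slide":[[0.1,0,4],[0.1,0,8],[0.1,0,12],[0.1,0,15],[0.1,0,17],[0.1,0,19],[0.1,0,21],[0.1,0,22.5],[0.1,0,23],[0.1,0,23],[0.1,0,23]],"angular":[[0,0,0],[0,0,0],[0,0,0],[0,0,0],[0,0,0],[0,0,0],[0,0,0],[0,0,0],[0,0,0],[0,0,0],[0,0,0]],"fingers":[255,255,255,255,255,255,255,255,255,255,255]}'; python3 -m inch '{"slide":[[0,0,0.2],[0,0,0.3],[0,0,0.4],[0,0,0.4]],"angular":[[0,0,0],[0,0,0],[0,0,0],[0,0,0]],"fingers":[255,255,255,255]}'
```

```text
time: 7.05
eef_pos: [0.6705, -0.0042, 0.0828]
orientation: [2.531, 1.858, 0.002]
contact_force: [0.7, 0.1, -2.7]
gripper_width: 0.383
finger_force: 59.9
time: 7.45
eef_pos: [0.6696, -0.0039, 0.0775]
orientation: [-2.532, -1.859, 0.0]
contact_force: [-0.5, -0.4, -2.6]
gripper_width: 0.378
finger_force: 59.9
```

```bash
python3 -m inch '{"slide":[[0,0,0.1],[0,0,0.2],[0,0,0.2]],"angular":[[0,0,0],[0,0,0],[0,0,0]],"fingers":[255,255,255]}'; python3 -m inch '{"slide":[[0,0,0.1],[0,0,0.15],[0,0,0.15]],"angular":[[0,0,0],[0,0,0],[0,0,0]],"fingers":[255,255,255]}'
```

```text
time: 7.75
eef_pos: [0.6696, -0.004, 0.0753]
orientation: [-2.532, -1.859, 0.0]
contact_force: [-0.1, 0.2, -3.0]
gripper_width: 0.376
finger_force: 60.0
time: 8.05
eef_pos: [0.67, -0.0041, 0.0751]
orientation: [2.532, 1.859, 0.001]
contact_force: [-2.0, -0.6, 5.0]
gripper_width: 0.378
finger_force: 60.7
```

```bash
python3 -m inch '{"slide":[[0,0,-0.1],[0,0,-0.1],[0,0,-0.1],[0,0,-0.1],[0,0,-3],[0,0,-7],[0,0,-12],[0,0,-17],[0,0,-17],[0,0,-17]],"angular":[[0,0,0],[0,0,0],[0,0,0],[0,0,0],[0,0,0],[0,0,0],[0,0,0],[0,0,0],[0,0,0],[0,0,0]],"fingers":[200,120,0,0,0,0,0,0,0,0]}'; python3 - <<'E'
from h import *
a=snapshot('scene');cv2.imwrite('pics/t9.png',a)
h=cv2.cvtColor(a,cv2.COLOR_BGR2HSV); m=((h[...,0]>3)&(h[...,0]<14)&(h[...,1]>170)&(h[...,2]>120))[150:270,170:235]
v,u=np.nonzero(m);print(u.min()+170,u.max()+170,v.min()+150,v.max()+150,m.sum())
p=[.653,0,np.radians(-17.4)]
print(proj('scene',world(p,[(34,29,117),(16,29,117),(34,-29,117),(16,-29,117),(34,29,34)])).round(1).tolist())
for n in('trk','rig','field'):pass
# refine tracker/rig/field on the cleared stack with t8 views: crop for reading
s=cv2.imread('pics/t8s.png')[135:220,245:300]; t=cv2.imread('pics/t8t.png')[195:255,262:325]
A=cv2.resize(s,(55*7,85*7),interpolation=cv2.INTER_CUBIC);B=cv2.resize(t,(63*6,60*6),interpolation=cv2.INTER_CUBIC)
A=A[:590]
o=np.zeros((590,55*7+63*6,3),np.uint8);o[:,:385]=A;o[:360,385:]=B;cv2.imwrite('pics/t9c.png',o)
E
```

```text
time: 9.05
eef_pos: [0.6708, -0.0041, 0.2462]
orientation: [2.53, 1.858, 0.005]
contact_force: [-0.3, 0.4, -0.9]
gripper_width: 1.0
finger_force: 0.0
194 207 204 258 356
[[195.3, 219.4], [205.4, 218.0], [191.5, 201.8], [201.0, 200.5], [198.8, 255.4]]
```

View pics/t9c.png

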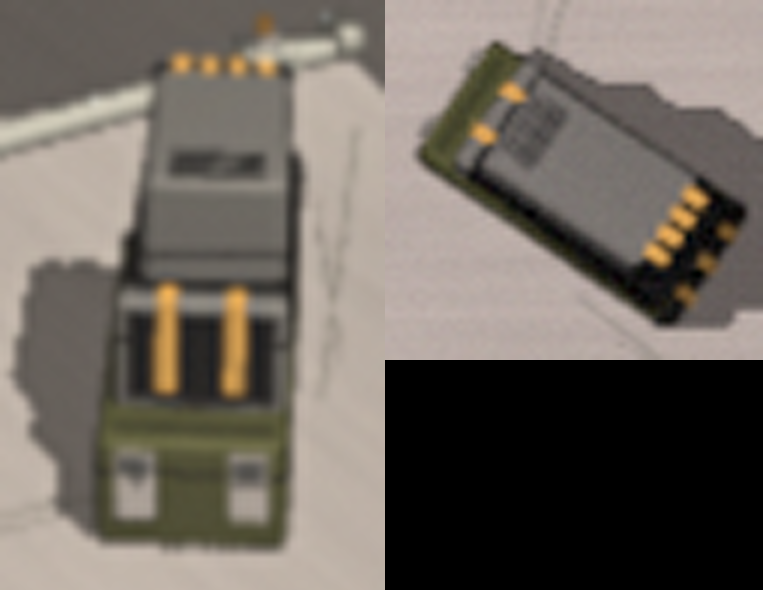

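```bash
cat > f3.py <<'E'
from h import *
t,S='top','scene'
def do(n,pts,p0):
    p,r=fit(pts,p0); m=world(p,(20,0,0))[0]; print(n,p[:2].round(4),np.degrees(p[2]).round(1),'mid',m.round(4),'\n',r.round(1).tolist())
do('trk',[(S,(62,-23,120),(266.4,162.9)),(S,(62,23,120),(286.7,163.3)),(S,(-22,-23,120),(268.3,144.2)),(S,(-22,23,120),(286.4,145.2)),(S,(62,-23,82),(265,174.3)),(S,(62,23,82),(286.7,175)),
 (t,(-22,-23,120),(316.5,225.8)),(t,(-22,23,120),(304.5,239.7)),(t,(-22,0,120),(310.5,232.7)),(t,(62,-23,120),(287.8,205.8)),(t,(62,23,120),(279,223.3))],[.43,-.13,1.])
do('rig',[(S,(-34,27,82),(262.4,176.7)),(S,(-34,-27,82),(285.3,176.7)),(S,(-34,27,42),(262,192.1)),(S,(-34,-27,42),(285,192.1)),(t,(-30,0,82),(280.8,213.8))],[.45,-.12,-2.1])
do('field',[(S,(88,-31,0),(259.3,212.1)),(S,(88,31,0),(285.7,213.1)),(S,(88,-31,42),(260,197.8)),(S,(88,31,42),(286.4,197.8)),(t,(88,31,42),(267.8,220)),(t,(-48,31,42),(309.2,249.2)),(t,(88,-31,42),(280,202.2)),(t,(-48,-31,42),(322,230.3))],[.43,-.13,1.])
E
python3 f3.py
```

```text
trk [ 0.4238 -0.1348] 55.8 mid [ 0.435  -0.1182  0.    ] 
 [[-1.2, -2.0], [-0.1, -1.9], [-1.5, -0.8], [0.4, -1.4], [0.2, 1.8], [-0.5, 1.6], [-0.9, -0.3], [1.1, 1.7], [0.1, 0.7], [-1.3, 0.9], [-2.6, -0.9]]
rig [ 0.4468 -0.1121] -121.1 mid [ 0.4364 -0.1292  0.    ] 
 [[-1.1, 0.5], [0.7, 0.4], [-0.6, 0.5], [0.5, 0.4], [1.0, 1.1]]
field [ 0.4267 -0.138 ] 54.8 mid [ 0.4382 -0.1217  0.    ] 
 [[-0.7, 0.8], [0.5, 0.8], [-1.5, -0.6], [0.3, 0.4], [-1.1, 0.9], [0.8, 1.0], [-0.3, -0.5], [0.9, 0.2]]
```

```bash
python3 -c "
from h import *
go(.45,.0,.06,55.8)"
```

```text
t 9.10 pos [ 0.6696 -0.0039  0.2436] slide cm [ -6.2  -21.07  18.36] ang [-1.000e-04 -0.000e+00  2.929e-01]
```

```bash
python3 -m inch '{"slide":[[-2,-5,0],[-4,-10,0],[-5,-15,0],[-6.2,-21,3],[-6.2,-21,8],[-6.2,-21,12],[-6.2,-21,15],[-6.2,-21,18],[-6.2,-21,20],[-6.2,-21,20],[-6.2,-21,20]],"angular":[[0,0,0],[0,0,0.1],[0,0,0.2],[0,0,0.29],[0,0,0.29],[0,0,0.29],[0,0,0.29],[0,0,0.29],[0,0,0.29],[0,0,0.29],[0,0,0.29]],"fingers":[255,255,255,255,255,255,255,255,255,255,255]}'
python3 - <<'E'
from h import *
im=snapshot('scene');o=bot.get_obs();print(o['eef_pos'])
d=np.abs(im.astype(int)-cv2.imread('pics/t8s.png')).sum(2)>50
for r in range(170,250,3): print(r,''.join('#' if v else '.' for v in d[r,245:400:2]))
e=o['eef_pos']
for z in(-.011,.02): print(proj('scene',e+[0,0,z]))
E
```

```text
time: 10.2
eef_pos: [0.4496, 0.0001, 0.0431]
orientation: [-2.773, -1.473, 0.003]
contact_force: [0.5, 0.3, 0.3]
gripper_width: -0.003
finger_force: 0.0
[ 4.50797119e-01 -2.63511845e-04  4.42718634e-02]
170 #####.###..#############.####.####.########......................#########....
173 ###.....#..##################.###########..............................####...
176 ##.......###########.###################....................................##
179 ##.......#############################........................................
182 ##.........##...##..#....########.............................................
185 ##.........##...##..#....########.............................................
188 #..........##...##..#....########.............................................
191 ##.......#.##...##..#....#######..............................................
194 ###.....###.#########.....######..............................................
197 ###........###############.###................................................
200 ####.........##..###.######....................................
[... 701 characters left out ...]
.............................................................
230 ..............................................................................
233 ..............................................................................
236 ..............................................................................
239 ..............................................................................
242 ..............................................................................
245 ..............................................................................
248 ..............................................................................
[[299.69428598 212.00378733]]
[[300.2957498 199.8536264]]
```

```bash
python3 -m inch '{"slide":[[0,0,1],[0,0,2],[0,0,2.3],[0,0,2.5],[0,0,2.5]],"angular":[[0,0,0],[0,0,0],[0,0,0],[0,0,0],[0,0,0]],"fingers":[255,255,255,255,255]}';python3 -m inch '{"slide":[[0,0,0.3],[0,0,0.5],[0,0,0.5]],"angular":[[0,0,0],[0,0,0],[0,0,0]],"fingers":[255,255,255]}';python3 -m inch '{"slide":[[0,0,0.2],[0,0,0.4],[0,0,0.4]],"angular":[[0,0,0],[0,0,0],[0,0,0]],"fingers":[255,255,255]}'
```

```text
time: 10.75
eef_pos: [0.4505, -0.0002, 0.0187]
orientation: [-2.774, -1.474, 0.001]
contact_force: [-0.1, 0.3, 0.3]
gripper_width: 0.003
finger_force: 0.0
time: 11.05
eef_pos: [0.4505, -0.0002, 0.0138]
orientation: [-2.774, -1.474, 0.0]
contact_force: [0.8, -0.3, 0.2]
gripper_width: 0.001
finger_force: 0.0
time: 11.35
eef_pos: [0.4505, -0.0002, 0.0097]
orientation: [-2.774, -1.474, 0.001]
contact_force: [1.1, 0.1, 0.2]
gripper_width: -0.001
finger_force: 0.0
```

```bash
python3 -m inch '{"slide":[[0,0,0.2],[0,0,0.3],[0,0,0.3]],"angular":[[0,0,0],[0,0,0],[0,0,0]],"fingers":[255,255,255]}';python3 -c "
from h import *
im=snapshot('scene');cv2.imwrite('pics/p.png',im);o=bot.get_obs();print(o['eef_pos'])
a=cv2.resize(im[130:250,230:370],None,fx=5,fy=5,interpolation=cv2.INTER_CUBIC);cv2.imwrite('pics/pc.png',a)"
```

```text
time: 11.65
eef_pos: [0.4506, -0.0002, 0.0068]
orientation: [-2.774, -1.474, 0.0]
contact_force: [-0.5, 0.3, 0.2]
gripper_width: -0.001
finger_force: 0.0
[ 4.50625728e-01 -2.30945026e-04  6.90928762e-03]
```

```bash
python3 -m inch '{"slide":[[0,0,0.3],[0,0,0.3]],"angular":[[0,0,0],[0,0,0]],"fingers":[255,255]}' | sed -n 2,4p;python3 -m inch '{"slide":[[0,0,0.3],[0,0,0.3]],"angular":[[0,0,0],[0,0,0]],"fingers":[255,255]}'| sed -n 2,4p
```

```text
eef_pos: [0.4504, -0.0002, 0.0036]
orientation: [-2.774, -1.474, 0.001]
contact_force: [-0.6, 0.6, 0.5]
eef_pos: [0.4504, -0.0002, 0.0006]
orientation: [-2.774, -1.474, 0.001]
contact_force: [-0.3, 0.9, 0.7]
```

View pics/pc.png

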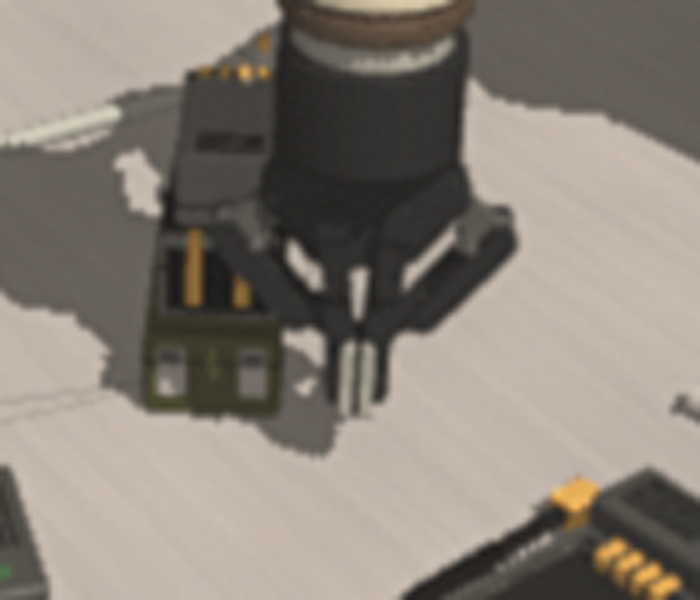

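```bash
python3 -c "
from h import *
go(.435,-.1182,.0595,55.8)"
```

```text
t 12.10 pos [ 4.504e-01 -2.000e-04  6.000e-04] slide cm [-10.64   5.33  -5.89] ang [-0.0007  0.0003  0.0029]
```

```bash
python3 -m inch '{"slide":[[0,0,-4],[0,0,-9],[0,0,-14],[-3,2,-16],[-7,4,-16],[-10.6,5.3,-16],[-10.6,5.3,-16],[-10.6,5.3,-16],[-10.6,5.3,-13],[-10.6,5.3,-11],[-10.6,5.3,-9],[-10.6,5.3,-7.5],[-10.6,5.3,-6.5],[-10.6,5.3,-5.9],[-10.6,5.3,-5.9],[-10.6,5.3,-5.9]],"angular":[[0,0,0],[0,0,0],[0,0,0],[0,0,0],[0,0,0],[0,0,0],[0,0,0],[0,0,0],[0,0,0],[0,0,0],[0,0,0],[0,0,0],[0,0,0],[0,0,0],[0,0,0],[0,0,0]],"fingers":[0,0,0,0,0,0,0,0,0,0,0,0,0,0,0,0]}';python3 -c "
from h import *
go(.435,-.1182,.0595,55.8)
im=snapshot('scene');cv2.imwrite('pics/p2.png',im)
d=np.abs(im.astype(int)-cv2.imread('pics/t8s.png')).sum(2)>60
for r in range(120,200,3): print(r,''.join('#' if v else '.' for v in d[r,235:325]))
e=np.array([.435,-.1182,0]);R=Ro.from_rotvec(bot.get_obs()['orientation']).as_matrix()
for z in(.085,.097,.11):print(z,proj('scene',e+[0,0,z]+R[:,1]*.0425)[0],proj('scene',e+[0,0,z]-R[:,1]*.0425)[0])"
```

```text
time: 13.7
eef_pos: [0.4358, -0.1178, 0.0606]
orientation: [2.773, 1.474, 0.001]
contact_force: [1.1, -0.3, -0.5]
gripper_width: 1.002
finger_force: 0.0
t 13.70 pos [ 0.4358 -0.1178  0.0606] slide cm [-0.08 -0.05  0.11] ang [ 0.001  -0.0001  0.0033]
120 ..........#####################################################......#####################
123 ..........###########..#######################################.....########...############
126 .........#########.......####################################........#######.....#########
129 .........#######.....###.####################################.........######.........#####
132 .........######.###.#..########################################.......######............##
135 #####....######....#############.#################################....######..............
138 .........###################............................#####################.............
141 .######..################....................################################.............
144 .######.........#######...........#################..#.##.....#######.########........
[... 1199 characters left out ...]
........................................
186 ..........................................................................................
189 ..........................................................................................
192 ..........................................................................................
195 ..........................................................................................
198 ..........................................................................................
0.085 [257.48213471 165.37967607] [294.94516406 166.18538333]
0.097 [257.441392   160.74100959] [295.13261777 161.53460192]
0.11 [257.39669193 155.65178755] [295.33828848 156.43185115]
```

```bash
python3 -m inch '{"slide":[[0,0,0.1],[0,0,0.1],[0,0,0.1],[0,0,0.1],[0,0,0.1],[0,0,0.1],[0,0,0.1]],"angular":[[0,0,0],[0,0,0],[0,0,0],[0,0,0],[0,0,0],[0,0,0],[0,0,0]],"fingers":[80,110,140,255,255,255,255]}';python3 -m inch '{"slide":[[0,0,-0.5],[0,0,-2],[0,0,-5],[0,0,-8],[0,0,-11],[0,0,-11],[0,0,-11]],"angular":[[0,0,0],[0,0,0],[0,0,0],[0,0,0],[0,0,0],[0,0,0],[0,0,0]],"fingers":[255,255,255,255,255,255,255]}'; python3 - <<'E'
from h import *
c=world([.432,.133,np.radians(5.6)],(20,0,0))[0];print(c)
go(c[0],c[1],.17,5.6)
E
```

```text
time: 14.45
eef_pos: [0.436, -0.1182, 0.0597]
orientation: [2.773, 1.473, 0.001]
contact_force: [0.4, -0.8, 5.4]
gripper_width: 0.527
finger_force: 62.5
time: 15.15
eef_pos: [0.4348, -0.1174, 0.1683]
orientation: [-2.773, -1.474, 0.001]
contact_force: [0.2, -0.1, -1.8]
gripper_width: 0.528
finger_force: 62.1
[0.45190455 0.13495166 0.        ]
t 15.15 pos [ 0.4348 -0.1174  0.1683] slide cm [ 21.88 -12.71  -0.16] ang [-9.000e-04  6.000e-04  8.791e-01]
```

```bash
python3 -m inch '{"slide":[[4,-2.5,0],[8,-4.6,0],[12,-7,0],[16,-9.3,0],[20,-11.6,0],[21.9,-12.7,0],[21.9,-12.7,0],[21.9,-12.7,0],[21.9,-12.7,0],[21.9,-12.7,0]],"angular":[[0,0,0.14],[0,0,0.28],[0,0,0.42],[0,0,0.56],[0,0,0.7],[0,0,0.879],[0,0,0.879],[0,0,0.879],[0,0,0.879],[0,0,0.879]],"fingers":[255,255,255,255,255,255,255,255,255,255]}';python3 - <<'E'
from h import *
go(.4519,.135,.17,5.6)
a=snapshot('scene');b=snapshot('top');cv2.imwrite('pics/t10.png',a);cv2.imwrite('pics/t10t.png',b)
p=[.432,.133,np.radians(5.6)]
# grey face vs expected outline of the near long side / far end bottom edge
z=.1683+.0223
d=np.abs(a.astype(int)-cv2.imread('pics/t8s.png')).sum(2)>50
q=proj('scene',world(p,[(-22,23,z*1e3),(62,23,z*1e3),(62,-23,z*1e3),(-22,23,z*1e3+38),(62,23,z*1e3+38),(62,-23,z*1e3+38)])).round(1);print(q.tolist())
for r in range(120,195,3): print(r,''.join('#' if v else '.' for v in d[r,310:410]))
E
```

```text
time: 16.15
eef_pos: [0.452, 0.134, 0.168]
orientation: [3.138, 0.154, -0.003]
contact_force: [-0.0, 0.2, -1.7]
gripper_width: 0.53
finger_force: 62.3
t 16.15 pos [0.452 0.134 0.168] slide cm [-0.   -0.11 -0.2 ] ang [0.0001 0.0019 0.0007]
[[374.6, 173.9], [340.3, 189.4], [321.1, 178.0], [377.4, 154.6], [342.3, 169.4], [322.6, 158.6]]
120 ##..........#########################################################...............................
123 #####....####################################################################.......................
126 #####.#############################################################...##..#########.................
129 ..........#############################################################.......###########...........
132 .............##################################################.###########.##..###############.....
135 ..............##############################################################.####........#########..
138 ...............#######################....##########..##########################...............###..
141 ....................#####
[... 1160 characters left out ...]
##################################..............################..####
177 ..............##########################################.................................########...
180 ..................################################...............................................###
183 .......................####################.........................................................
186 ............................########................................................................
189 ....................................................................................................
192 ....................................................................................................
```

```bash
python3 -m inch '{"slide":[[0,0,3],[0,0,6],[0,0,9],[0,0,12],[0,0,14],[0,0,15.5],[0,0,16.5],[0,0,17],[0,0,17],[0,0,17]],"angular":[[0,0,0],[0,0,0],[0,0,0],[0,0,0],[0,0,0],[0,0,0],[0,0,0],[0,0,0],[0,0,0],[0,0,0]],"fingers":[255,255,255,255,255,255,255,255,255,255]}';python3 -m inch '{"slide":[[0,0,0.2],[0,0,0.4],[0,0,0.4]],"angular":[[0,0,0],[0,0,0],[0,0,0]],"fingers":[255,255,255]}'
```

```text
time: 17.25
eef_pos: [0.4534, 0.1347, -0.0002]
orientation: [3.138, 0.153, 0.002]
contact_force: [0.4, 0.4, -2.1]
gripper_width: 0.524
finger_force: 62.3
time: 17.55
eef_pos: [0.4526, 0.1348, -0.005]
orientation: [3.138, 0.154, -0.0]
contact_force: [-0.8, 0.3, -2.7]
gripper_width: 0.531
finger_force: 62.3
```

```bash
python3 -m inch '{"slide":[[0,0,0.1],[0,0,0.2],[0,0,0.2]],"angular":[[0,0,0],[0,0,0],[0,0,0]],"fingers":[255,255,255]}' | sed -n 2,4p;python3 -m inch '{"slide":[[0,0,0.1],[0,0,0.15],[0,0,0.15]],"angular":[[0,0,0],[0,0,0],[0,0,0]],"fingers":[255,255,255]}'| sed -n 2,4p
```

```text
eef_pos: [0.4525, 0.1348, -0.0072]
orientation: [3.138, 0.154, -0.001]
contact_force: [0.9, -0.0, -1.3]
eef_pos: [0.4527, 0.1348, -0.0083]
orientation: [3.138, 0.154, -0.0]
contact_force: [-2.0, 0.3, 1.3]
```

```bash
python3 -m inch '{"slide":[[0,0,0],[0,0,0],[0,0,0],[0,0,-0.1],[0,0,-2],[0,0,-5],[0,0,-9],[0,0,-13],[0,0,-17],[0,0,-17],[0,0,-17]],"angular":[[0,0,0],[0,0,0],[0,0,0],[0,0,0],[0,0,0],[0,0,0],[0,0,0],[0,0,0],[0,0,0],[0,0,0],[0,0,0]],"fingers":[200,120,60,0,0,0,0,0,0,0,0]}';python3 - <<'E'
from h import *
a=snapshot('scene');b=snapshot('top');cv2.imwrite('pics/t11.png',a);cv2.imwrite('pics/t11t.png',b)
go(.4364,-.1292,.15,58.9)
def br(im,x0,x1,y0,y1,n):
    h=cv2.cvtColor(im,cv2.COLOR_BGR2HSV); m=((h[...,0]>10)&(h[...,0]<25)&(h[...,1]>120)&(h[...,2]>130)).astype(np.uint8)
    k,l,s,c=cv2.connectedComponentsWithStats(m[y0:y1,x0:x1])
    print(n,[((c[i]+[x0,y0]).round(1).tolist(),int(s[i,4])) for i in range(1,k) if s[i,4]>2])
br(a,245,300,130,220,'scene stack');br(b,260,330,190,260,'top stack')
br(cv2.imread('pics/t8s.png'),245,300,130,220,'scene before');br(cv2.imread('pics/t8t.png'),260,330,190,260,'top before')
br(a,320,400,200,280,'scene trk');
p=[.432,.133,np.radians(5.6)]
print(proj('scene',world(p,[(-22,23,52),(62,23,52),(62,-23,52),(-22,-23,52),(-20,0,52)])).round(1).tolist())
E
```

```text
time: 19.25
eef_pos: [0.4535, 0.1348, 0.1625]
orientation: [3.138, 0.154, 0.005]
contact_force: [-0.4, 0.3, -1.2]
gripper_width: 1.001
finger_force: 0.0
t 19.35 pos [0.4517 0.1348 0.1602] slide cm [-4.1  26.12  1.02] ang [-0.0012  0.002  -0.9302]
scene stack [([282.2, 138.0], 4), ([268.5, 183.5], 24), ([278.3, 183.2], 20)]
top stack []
scene before [([270.5, 143.5], 4), ([274.5, 143.5], 4), ([278.5, 143.5], 4), ([282.7, 144.3], 3), ([268.2, 183.3], 41), ([278.0, 183.3], 43)]
top before [([282.6, 209.9], 9), ([277.8, 216.9], 10), ([311.3, 230.5], 31), ([306.8, 237.0], 8)]
scene trk [([343.2, 227.7], 14), ([356.4, 231.0], 49)]
[[365.4, 236.7], [333.6, 254.1], [316.4, 241.3], [347.8, 225.2], [355.8, 231.3]]
```

```bash
python3 -m inch '{"slide":[[-1,5,0],[-2,10,0],[-3,15,0],[-3.5,20,0],[-4,24,0],[-4.1,26.1,0],[-4.1,26.1,2],[-4.1,26.1,4],[-4.1,26.1,7],[-4.1,26.1,9.5],[-4.1,26.1,11.5],[-4.1,26.1,13],[-4.1,26.1,14.2],[-4.1,26.1,14.2],[-4.1,26.1,14.2]],"angular":[[0,0,-0.14],[0,0,-0.28],[0,0,-0.42],[0,0,-0.56],[0,0,-0.7],[0,0,-0.84],[0,0,-0.93],[0,0,-0.93],[0,0,-0.93],[0,0,-0.93],[0,0,-0.93],[0,0,-0.93],[0,0,-0.93],[0,0,-0.93],[0,0,-0.93]],"fingers":[0,0,0,0,0,0,0,0,0,0,0,0,0,0,0]}';python3 -c "
from h import *
go(.4364,-.1292,.018,58.9)"
```

```text
time: 20.85
eef_pos: [0.4371, -0.1288, 0.0192]
orientation: [-2.735, -1.544, 0.001]
contact_force: [0.5, -0.1, 0.8]
gripper_width: 0.997
finger_force: 0.0
t 20.85 pos [ 0.4371 -0.1288  0.0192] slide cm [-0.07 -0.04  0.12] ang [-0.0009  0.     -0.0002]
```

```bash
python3 -m inch '{"slide":[[0,0,0.1],[0,0,0.1],[0,0,0.1],[0,0,0.1],[0,0,0.1],[0,0,0.1],[0,0,0.1]],"angular":[[0,0,0],[0,0,0],[0,0,0],[0,0,0],[0,0,0],[0,0,0],[0,0,0]],"fingers":[60,90,120,255,255,255,255]}';python3 -m inch '{"slide":[[0,0,-0.5],[0,0,-2],[0,0,-5],[0,0,-8],[0,0,-12],[0,0,-15],[0,0,-15],[0,0,-15]],"angular":[[0,0,0],[0,0,0],[0,0,0],[0,0,0],[0,0,0],[0,0,0],[0,0,0],[0,0,0]],"fingers":[255,255,255,255,255,255,255,255]}'; python3 - <<'E'
from h import *
c=world([.629,.237,np.radians(-92.5)],(20,0,0))[0];print(c)
go(c[0],c[1],.17,87.5)
E
```

```text
time: 21.55
eef_pos: [0.4373, -0.1289, 0.0194]
orientation: [-2.735, -1.544, 0.0]
contact_force: [-2.2, 1.1, 5.6]
gripper_width: 0.635
finger_force: 62.7
time: 22.35
eef_pos: [0.437, -0.1287, 0.1677]
orientation: [-2.736, -1.544, 0.0]
contact_force: [-0.4, 0.5, -5.7]
gripper_width: 0.63
finger_force: 63.5
[0.62812761 0.21701904 0.        ]
t 22.35 pos [ 0.437  -0.1287  0.1677] slide cm [39.48 -1.5  -0.23] ang [-3.000e-04 -0.000e+00 -4.993e-01]
```

```bash
python3 -m inch '{"slide":[[4,0,-0.2],[8,0,-0.2],[12,-0.5,-0.2],[16,-0.5,-0.2],[20,-1,-0.2],[24,-1,-0.2],[28,-1,-0.2],[32,-1.5,-0.2],[36,-1.5,-0.2],[39.5,-1.5,-0.2],[39.5,-1.5,-0.2],[39.5,-1.5,-0.2],[39.5,-1.5,-0.2],[39.5,-1.5,-0.2]],"angular":[[0,0,-0.05],[0,0,-0.1],[0,0,-0.15],[0,0,-0.2],[0,0,-0.25],[0,0,-0.3],[0,0,-0.35],[0,0,-0.4],[0,0,-0.45],[0,0,-0.5],[0,0,-0.5],[0,0,-0.5],[0,0,-0.5],[0,0,-0.5]],"fingers":[255,255,255,255,255,255,255,255,255,255,255,255,255,255]}';python3 - <<'E'
from h import *
go(.6281,.217,.17,87.5)
a=snapshot('scene');b=snapshot('top');cv2.imwrite('pics/t12.png',a);cv2.imwrite('pics/t12t.png',b)
p=[.629,.237,np.radians(-92.5)]
z=(bot.get_obs()['eef_pos'][2]+.0226)*1e3
d=np.abs(a.astype(int)-cv2.imread('pics/t11.png')).sum(2)>50
q=proj('scene',world(p,[(-34,27,z),(74,27,z),(74,-27,z),(-34,27,z+40),(74,27,z+40),(-30,0,z+40)])).round(1);print(q.tolist())
for r in range(165,255,3): print(r,''.join('#' if v else '.' for v in d[r,230:390:2]))
E
```

```text
time: 23.75
eef_pos: [0.6278, 0.2159, 0.1695]
orientation: [-2.269, -2.171, 0.003]
contact_force: [-0.2, 0.8, -4.6]
gripper_width: 0.633
finger_force: 63.9
t 23.75 pos [0.6278 0.2159 0.1695] slide cm [ 0.11  0.02 -0.05] ang [-0.0018  0.0006 -0.0007]
[[295.2, 259.7], [256.6, 218.0], [287.3, 208.1], [296.3, 235.8], [256.3, 195.7], [312.1, 228.0]]
165 #########...############.....##########################..........#.#########....
168 #######....#########.####....##########################............########.....
171 #####....##.####.#########...###############.#########.............########.....
174 ###....###...#######..#####..##############.##########.............########.....
177 .......##...##..#########....#########################.............#######......
180 ........##########.##...#..#.########################..............#####........
183 #.......##########.##...#...##########################..........................
186 ##.......######..#.##...#...#########################...........................
189 ####.....######..#.##..##...#####...################.................
[... 1096 characters left out ...]
....................
231 .#.................################################.............................
234 ###..................##############################.............................
237 ..#....................###########################..............................
240 ####.....###............#########################...............................
243 .############.............########################..............................
246 ##############.............################.######..............................
249 #######....####............##############...##.#................................
252 ################.............###########..#..#..................................
```

```bash
python3 - <<'E'
from h import *
a=cv2.imread('pics/t12.png')
h=cv2.cvtColor(a,cv2.COLOR_BGR2HSV); m=((h[...,0]>10)&(h[...,0]<25)&(h[...,1]>100)&(h[...,2]>100)).astype(np.uint8)
k,l,s,c=cv2.connectedComponentsWithStats(m[180:300,240:350]);print([((c[i]+[240,180]).round(1).tolist(),s[i].tolist()) for i in range(1,k) if s[i,4]>2])
g=cv2.cvtColor(a,cv2.COLOR_BGR2GRAY)
for r in range(190,276,3): print(r,' '.join('%3d'%v for v in g[r,248:336:3]))
E
```

```text
[([319.8, 237.4], [75, 45, 9, 26, 136]), ([343.4, 227.8], [100, 46, 8, 5, 20]), ([305.5, 242.0], [61, 50, 9, 25, 133])]
190  52  43  51  57  55  54  49  39  43  40  43  46  53  52  50  95 196 192 194 107  37  35  50  50  54  53  46  55  95 200
193  75  40  44  57  55  57  50  46  46  46  44  48  50  53  27  19 124 194 191 192  37  36  53  53  53  48 112  86 193 198
196  98  41  41  56  55  54  45  49  41  44  43  51  53  48  26  28  21 126 197 107  38  37  50  54  50 185 199 202 199 199
199 104  40  38  55  54  55  49  44  39  45  43  49  50  32  26  25  27  21 131  64  34  41  40  47 100 200 198 198 200 198
202 106  49  43  53  56  56  55  53  39  49  52  49  30  32  32  33  33  30  26  28  33  40 129  84 188 201 199 199 198 199
205 104  80  40  43  55  55  56  56  46  54  53  47  33  33  33  32  33  34  34  34  35  33 143 102 190 196 200 200 198 199
208 132 143 116  38  56  54  54  54  46  54  54  36  32  32  33  33  32  34  34  34  35  33 170  89 197 198 197 199 201 197
211 195 202 203 107  54  55  55  53  52  55  52  34  34  35  35  36  33  35  35  34  35  34 134  80 201 198 196 
[... 1915 characters left out ...]
 201 201 200 201 201 136 120 150  77  97  62  66  76  51  51  69  61  74  78 116
262 104 102 102 102 195 197 198 200 199 199 200 202 202 194 202 202 205 200 202 188  61  54  60  83  54  51  66  69  70 110
265 103 103 103 101 115 197 197 198 198 200 198 201 201 184 201 202 199 202 199 201 195  79  54  59  81  62  50  56  75 113
268 103 103 102 101 164 195 195 197 197 198 199 199 201 199 197 201 203 200 203 199 201 202 125  53  59  69  73  50  54  55
271 101 102 102  98 202 194 194 196 197 197 198 199 199 202 176 203 202 204 201 202 198 200 202 140  51  61  59  86  53  53
274 102 101 102 102 173 196 194 195 196 198 198 198 188 199 182 200 201 201 204 202 203 198 201 202 190  62  54  62  87  86
```

```bash
python3 -m inch '{"slide":[[0,0,3],[0,0,6],[0,0,9],[0,0,12],[0,0,14],[0,0,15.5],[0,0,16.5],[0,0,17.2],[0,0,17.2],[0,0,17.2]],"angular":[[0,0,0],[0,0,0],[0,0,0],[0,0,0],[0,0,0],[0,0,0],[0,0,0],[0,0,0],[0,0,0],[0,0,0]],"fingers":[255,255,255,255,255,255,255,255,255,255]}';python3 -m inch '{"slide":[[0,0,0.2],[0,0,0.4],[0,0,0.4]],"angular":[[0,0,0],[0,0,0],[0,0,0]],"fingers":[255,255,255]}'
```

```text
time: 24.85
eef_pos: [0.6294, 0.2171, -0.0004]
orientation: [2.268, 2.172, 0.002]
contact_force: [-0.3, 0.3, -3.1]
gripper_width: 0.628
finger_force: 63.8
time: 25.15
eef_pos: [0.6285, 0.217, -0.0055]
orientation: [-2.269, -2.173, 0.0]
contact_force: [0.4, -0.3, -4.2]
gripper_width: 0.633
finger_force: 63.8
```

```bash
python3 -m inch '{"slide":[[0,0,0.1],[0,0,0.2],[0,0,0.2]],"angular":[[0,0,0],[0,0,0],[0,0,0]],"fingers":[255,255,255]}' | sed -n 2,4p;python3 -m inch '{"slide":[[0,0,0.1],[0,0,0.1]],"angular":[[0,0,0],[0,0,0]],"fingers":[255,255]}'| sed -n 2,4p
```

```text
eef_pos: [0.6284, 0.2169, -0.0077]
orientation: [-2.269, -2.173, 0.0]
contact_force: [-0.1, 0.3, -5.8]
eef_pos: [0.6287, 0.217, -0.0084]
orientation: [2.269, 2.173, 0.0]
contact_force: [0.3, -1.4, -4.1]
```

```bash
python3 -m inch '{"slide":[[0,0,0.1],[0,0,0.1]],"angular":[[0,0,0],[0,0,0]],"fingers":[255,255]}' | sed -n 2,4p;python3 -m inch '{"slide":[[0,0,0.05],[0,0,0.1]],"angular":[[0,0,0],[0,0,0]],"fingers":[255,255]}'| sed -n 2,4p
```

```text
eef_pos: [0.6288, 0.217, -0.0085]
orientation: [2.268, 2.173, -0.0]
contact_force: [-3.5, -1.2, 3.5]
eef_pos: [0.6288, 0.217, -0.0086]
orientation: [2.268, 2.173, -0.0]
contact_force: [-7.9, -2.0, 12.7]
```

```bash
python3 -m inch '{"slide":[[0,0,-0.1],[0,0,-0.1],[0,0,-0.1],[0,0,-0.1],[0,0,-2],[0,0,-5],[0,0,-9],[0,0,-13],[0,0,-17],[0,0,-17],[0,0,-17]],"angular":[[0,0,0],[0,0,0],[0,0,0],[0,0,0],[0,0,0],[0,0,0],[0,0,0],[0,0,0],[0,0,0],[0,0,0],[0,0,0]],"fingers":[200,120,60,0,0,0,0,0,0,0,0]}';python3 - <<'E'
from h import *
a=snapshot('scene');b=snapshot('top');cv2.imwrite('pics/t13.png',a);cv2.imwrite('pics/t13t.png',b)
go(.4382,-.1217,.15,54.8)
def br(im,x0,x1,y0,y1,n):
    h=cv2.cvtColor(im,cv2.COLOR_BGR2HSV); m=((h[...,0]>10)&(h[...,0]<25)&(h[...,1]>120)&(h[...,2]>100)).astype(np.uint8)
    k,l,s,c=cv2.connectedComponentsWithStats(m[y0:y1,x0:x1])
    print(n,[((c[i]+[x0,y0]).round(1).tolist(),int(s[i,4])) for i in range(1,k) if s[i,4]>2])
br(a,280,350,240,340,'scene rig');p=[.629,.237,np.radians(-92.5)]
print(proj('scene',world(p,[(-34,0,54)])).round(1).tolist(), 'floating ref',proj('scene',world(p,[(-34,0,232)])))
br(a,245,300,130,220,'scene field');br(b,260,330,190,260,'top field')
p=[.4267,-.138,np.radians(54.8)]
print(proj('top',world(p,[(-48,0,42),(-46,15,42),(-46,-15,42)])).round(1).tolist(),proj('scene',world(p,[(-48,0,42)])).round(1))
h=cv2.cvtColor(b,cv2.COLOR_BGR2HSV)
m=(((h[...,0]>25)&(h[...,0]<45)&(h[...,1]>70))).astype(np.uint8)[190:260,255:330]
k,l,s,c=cv2.connectedComponentsWithStats(m)
i=1+s[1:,4].argmax(); r=cv2.minAreaRect(np.argwhere(l==i)[:,::-1].astype(np.float32)+[[255,190]]); print(s[i],cv2.boxPoints(r).round(1).tolist())
print(proj('top',world(p,box(-48,88,31,42))).round(1).tolist())
E
```

```text
time: 27.15
eef_pos: [0.6298, 0.2172, 0.1609]
orientation: [2.267, 2.172, 0.005]
contact_force: [-0.2, 0.3, -0.5]
gripper_width: 1.002
finger_force: 0.0
t 27.25 pos [0.6277 0.2168 0.1576] slide cm [-34.64 -17.47   0.82] ang [-0.0023  0.0012  0.5713]
scene rig [([312.2, 329.9], 85), ([299.5, 332.2], 70)]
[[307.1, 324.5]] floating ref [[313.74725739 230.20054406]]
scene field []
top field [([318.0, 232.8], 6), ([315.2, 238.4], 5), ([311.6, 243.7], 7)]
[[316.4, 240.3], [312.7, 244.6], [318.9, 235.1]] [[275.2 167.3]]Traceback (most recent call last):
  File "<stdin>", line 16, in <module>
cv2.error: OpenCV(4.12.0) /io/opencv/modules/imgproc/src/convhull.cpp:143: error: (-215:Assertion failed) total >= 0 && (depth == CV_32F || depth == CV_32S) in function 'convexHull'
```

```bash
python3 -m inch '{"slide":[[-4,-2,0],[-8,-4,0],[-12,-6,0],[-16,-8,0],[-20,-10,0],[-24,-12,0],[-28,-14,0],[-32,-16,0],[-34.6,-17.5,0],[-34.6,-17.5,2],[-34.6,-17.5,5],[-34.6,-17.5,8],[-34.6,-17.5,11],[-34.6,-17.5,14],[-34.6,-17.5,16],[-34.6,-17.5,17.4],[-34.6,-17.5,18],[-34.6,-17.5,18],[-34.6,-17.5,18]],"angular":[[0,0,0.07],[0,0,0.14],[0,0,0.21],[0,0,0.28],[0,0,0.35],[0,0,0.42],[0,0,0.49],[0,0,0.57],[0,0,0.57],[0,0,0.57],[0,0,0.57],[0,0,0.57],[0,0,0.57],[0,0,0.57],[0,0,0.57],[0,0,0.57],[0,0,0.57],[0,0,0.57],[0,0,0.57]],"fingers":[0,0,0,0,0,0,0,0,0,0,0,0,0,0,0,0,0,0,0]}';python3 -c "
from h import *
go(.4382,-.1217,-.024,54.8)"
```

```text
time: 29.15
eef_pos: [0.4389, -0.1212, -0.0204]
orientation: [2.788, 1.448, -0.0]
contact_force: [0.1, 0.2, 0.9]
gripper_width: 0.998
finger_force: 0.0
t 29.15 pos [ 0.4389 -0.1212 -0.0204] slide cm [-0.08 -0.03  0.36] ang [0.     0.     0.0014]
```

```bash
python3 -m inch '{"slide":[[0,0,0.1],[0,0,0.1],[0,0,0.1],[0,0,0.1],[0,0,0.1],[0,0,0.1],[0,0,0.1]],"angular":[[0,0,0],[0,0,0],[0,0,0],[0,0,0],[0,0,0],[0,0,0],[0,0,0]],"fingers":[40,70,100,255,255,255,255]}';python3 -m inch '{"slide":[[0,0,-0.5],[0,0,-2],[0,0,-5],[0,0,-8],[0,0,-12],[0,0,-16],[0,0,-19],[0,0,-19],[0,0,-19]],"angular":[[0,0,0],[0,0,0],[0,0,0],[0,0,0],[0,0,0],[0,0,0],[0,0,0],[0,0,0],[0,0,0]],"fingers":[255,255,255,255,255,255,255,255,255]}'; python3 - <<'E'
from h import *
c=world([.625,-.239,np.radians(99.8)],(20,0,0))[0];print(c)
go(c[0],c[1],.17,99.8)
E
```

```text
time: 29.85
eef_pos: [0.4403, -0.1221, -0.0201]
orientation: [2.786, 1.446, 0.003]
contact_force: [0.6, 0.6, 5.1]
gripper_width: 0.717
finger_force: 66.5
time: 30.75
eef_pos: [0.438, -0.1206, 0.1672]
orientation: [-2.787, -1.447, 0.001]
contact_force: [0.1, 0.3, -6.0]
gripper_width: 0.718
finger_force: 67.8
[ 0.62159581 -0.21929184  0.        ]
t 30.75 pos [ 0.438  -0.1206  0.1672] slide cm [ 2.49 20.69 -0.31] ang [-1.70e-03 -6.00e-04 -7.84e-01]
```

```bash
python3 -m inch '{"slide":[[0.5,3.5,-0.3],[1,7,-0.3],[1.5,10.5,-0.3],[2,14,-0.3],[2.3,17.5,-0.3],[2.5,20.7,-0.3],[2.5,20.7,-0.3],[2.5,20.7,-0.3],[2.5,20.7,-0.3],[2.5,20.7,-0.3],[2.5,20.7,-0.3]],"angular":[[0,0,-0.13],[0,0,-0.26],[0,0,-0.39],[0,0,-0.52],[0,0,-0.65],[0,0,-0.784],[0,0,-0.784],[0,0,-0.784],[0,0,-0.784],[0,0,-0.784],[0,0,-0.784]],"fingers":[255,255,255,255,255,255,255,255,255,255,255]}';python3 - <<'E'
from h import *
go(.6216,-.2193,.17,99.8)
a=snapshot('scene');b=snapshot('top');cv2.imwrite('pics/t14.png',a)
p=[.625,-.239,np.radians(99.8)]
z=(bot.get_obs()['eef_pos'][2]+.0205)*1e3
q=proj('scene',world(p,[(-48,-31,z),(88,-31,z),(88,31,z),(88,-31,z+42),(88,31,z+42),(-48,-31,z+42)])).round(1);print(q.tolist())
g=a.astype(int)
d=(a[...,1].astype(int)-a[...,0]>18)&(a[...,1]<140)
for r in range(70,180,3): print(r,''.join('#' if v else '.' for v in d[r,100:260:2]))
E
```

```text
time: 31.85
eef_pos: [0.622, -0.2193, 0.1715]
orientation: [-2.024, -2.403, 0.0]
contact_force: [-0.4, -0.0, -4.5]
gripper_width: 0.713
finger_force: 68.5
t 31.85 pos [ 0.622  -0.2193  0.1715] slide cm [ 0.01 -0.04  0.15] ang [-0.0002 -0.0002 -0.0001]
[[148.6, 118.8], [182.6, 139.3], [208.0, 130.6], [180.6, 119.8], [206.7, 111.6], [146.0, 100.6]]
70 ..................#########..........................................###########
73 ..................########...........................................###########
76 ..................###.##.............................................##########.
79 ...................#.................................................###........
82 ...................#.......##...................................................
85 ...................##......##...................................................
88 ...................##......#....................................................
91 ....................##.....#....................................................
94 ....................##.....#................................................
[... 1683 characters left out ...]
....................
157 ................................................................................
160 ................................................................................
163 ................................................................................
166 ................................................................................
169 ................................................................................
172 ................................................................................
175 ................................................................................
178 ....................................##..........................................
```

```bash
python3 -m inch '{"slide":[[0,0,3],[0,0,6],[0,0,9],[0,0,12],[0,0,14],[0,0,15.5],[0,0,16.5],[0,0,17.2],[0,0,17.2],[0,0,17.2]],"angular":[[0,0,0],[0,0,0],[0,0,0],[0,0,0],[0,0,0],[0,0,0],[0,0,0],[0,0,0],[0,0,0],[0,0,0]],"fingers":[255,255,255,255,255,255,255,255,255,255]}';python3 -m inch '{"slide":[[0,0,0.2],[0,0,0.4],[0,0,0.4]],"angular":[[0,0,0],[0,0,0],[0,0,0]],"fingers":[255,255,255]}'|sed -n 2,4p;python3 -m inch '{"slide":[[0,0,0.1],[0,0,0.1]],"angular":[[0,0,0],[0,0,0]],"fingers":[255,255]}'|sed -n 2,4p
```

```text
time: 32.95
eef_pos: [0.6233, -0.2202, 0.0005]
orientation: [2.023, 2.402, 0.001]
contact_force: [-0.4, 0.6, -3.9]
gripper_width: 0.716
finger_force: 68.4
eef_pos: [0.6225, -0.2198, -0.0045]
orientation: [-2.024, -2.403, 0.0]
contact_force: [-0.4, -0.2, -4.7]
eef_pos: [0.6225, -0.2198, -0.0056]
orientation: [-2.024, -2.403, 0.0]
contact_force: [0.3, -0.3, -4.6]
```

```bash
python3 -m inch '{"slide":[[0,0,0.1],[0,0,0.1]],"angular":[[0,0,0],[0,0,0]],"fingers":[255,255]}'|sed -n 2,4p;python3 -m inch '{"slide":[[0,0,0.1],[0,0,0.1]],"angular":[[0,0,0],[0,0,0]],"fingers":[255,255]}'|sed -n 2,4p
```

```text
eef_pos: [0.6227, -0.2199, -0.006]
orientation: [2.023, 2.403, -0.0]
contact_force: [-2.2, 1.7, -0.8]
eef_pos: [0.6227, -0.2199, -0.006]
orientation: [-2.023, -2.403, 0.0]
contact_force: [-6.4, 0.6, 6.9]
```

Contact; release, rise and retreat, then check.

```bash
python3 -m inch '{"slide":[[0,0,-0.1],[0,0,-0.1],[0,0,-0.1],[0,0,-0.1],[0,0,-2],[0,0,-5],[0,0,-9],[0,0,-13],[0,0,-17],[0,0,-21],[0,0,-21],[0,0,-21]],"angular":[[0,0,0],[0,0,0],[0,0,0],[0,0,0],[0,0,0],[0,0,0],[0,0,0],[0,0,0],[0,0,0],[0,0,0],[0,0,0],[0,0,0]],"fingers":[200,120,60,0,0,0,0,0,0,0,0,0]}';python3 -c "
from h import *
go(.35,-.05,.25,99.8)"
```

```text
time: 35.05
eef_pos: [0.6236, -0.2204, 0.2042]
orientation: [2.021, 2.4, 0.001]
contact_force: [-0.4, -0.0, -0.6]
gripper_width: 1.001
finger_force: 0.0
t 35.05 pos [ 0.6236 -0.2204  0.2042] slide cm [ 21.43 -24.04  -4.7 ] ang [ 0.0029  0.0025 -0.    ]
```

```bash
python3 -m inch '{"slide":[[3,-3,-4.7],[6,-7,-4.7],[9,-10,-4.7],[12,-14,-4.7],[15,-18,-4.7],[18,-21,-4.7],[21.4,-24,-4.7],[21.4,-24,-4.7],[21.4,-24,-4.7],[21.4,-24,-4.7]],"angular":[[0,0,0],[0,0,0],[0,0,0],[0,0,0],[0,0,0],[0,0,0],[0,0,0],[0,0,0],[0,0,0],[0,0,0]],"fingers":[0,0,0,0,0,0,0,0,0,0]}';python3 - <<'E'
from h import *
a=snapshot('scene');b=snapshot('top');cv2.imwrite('pics/f_s.png',a);cv2.imwrite('pics/f_t.png',b)
def blobs(im,n,lo=(10,120,100),hi=(25,255,255)):
    m=cv2.inRange(cv2.cvtColor(im,cv2.COLOR_BGR2HSV),lo,hi)
    k,l,s,c=cv2.connectedComponentsWithStats(m); print(n,[((c[i]).round(1).tolist(),int(s[i,4])) for i in range(1,k) if s[i,4]>3 and 120<c[i][0]<400 and 120<c[i][1]<350])
blobs(a,'scene brass');blobs(b,'top brass');blobs(b,'top orange',(3,170,120),(10,255,255))
for n,p,X in(('field',[.625,-.239,np.radians(99.8)],[(-46,0,56),(88,31,56),(88,-31,56)]),('rig',[.629,.237,np.radians(-92.5)],[(-32,0,54),(74,27,54),(74,-27,54)]),('trk',[.432,.133,np.radians(5.6)],[(-20,0,52),(62,23,52),(62,-23,52)]),('hh',[.653,0,np.radians(-17.4)],[(25,0,117),(34,29,117),(34,-29,117)])):
    print(n,'top',proj('top',world(p,X)).round(1).tolist(),'scene',proj('scene',world(p,X)).round(1).tolist())
E
```

```text
time: 36.05
eef_pos: [0.3499, -0.0501, 0.2488]
orientation: [-2.023, -2.402, 0.001]
contact_force: [0.6, 0.1, 0.2]
gripper_width: 0.996
finger_force: 0.0
scene brass [([175.2, 167.0], 8), ([169.2, 169.0], 10), ([162.6, 171.1], 11), ([200.8, 212.9], 23), ([200.0, 219.8], 8), ([343.3, 227.7], 15), ([356.8, 231.1], 57), ([216.6, 239.1], 11), ([217.6, 246.4], 20), ([218.7, 269.3], 29), ([226.1, 276.9], 42), ([312.2, 330.0], 85), ([299.7, 335.3], 96)]
top brass [([241.4, 127.5], 11), ([230.4, 145.4], 5), ([350.9, 145.6], 15), ([242.7, 148.1], 9), ([221.5, 148.0], 4), ([147.5, 151.2], 11), ([250.5, 150.7], 6), ([352.1, 151.3], 14), ([353.7, 157.1], 13), ([146.7, 158.7], 9), ([198.4, 238.4], 83), ([220.1, 246.2], 24), ([377.5, 287.5], 4)]
top orange [([239.1, 127.5], 11), ([247.6, 130.1], 40)]
field top [[353.3, 151.7], [306.8, 171.9], [302.0, 149.8]] scene [[168.2, 168.7], [211.9, 186.4], [188.5, 196.5]]
rig top [[147.9, 156.5], [187.6, 147.8], [186.4, 167.2]] scene [[306.3, 323.6], [257.3, 286.2], [285.1, 275.3]]
trk top [[198.1, 236.9], [186.7, 206.9], [204.1, 204.9]] scene [[355.8, 231.3], [333.6, 254.1], [316.4, 241.3]]
hh top [[249.4, 130.4], [239.6, 124.2], [261.2, 130.2]] scene [[198.2, 209.7], [195.3, 219.4], [191.5, 201.8]]
```

```bash
python3 -c "
from cell import bot
print(bot.close_job())"
```

```text
the job is handed in; nothing more can be done
None
```

The handheld and all three battery packs are in their own chargers. The final camera check put each within a few mm of home with its contacts towards the tower; the job is handed in at about 36 s, but no verdict came back.

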